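# Find the loose capped bolt under the guard and hold its cap open

### The arm

A 7-joint arm with a two-finger parallel gripper is mounted at the origin on the work surface. World frame = base frame: x ahead of the robot, y to its left, z up, the work surface at z = 0. Lengths are in m, angles in rad, forces in N, time in s.
With the tool pointing down it reaches from about 0.4 to 0.85 m from the base axis. Payload 10.4 kg.
Tool frame: the origin (TCP) lies where the fingers leave the gripper's body, on its centre line; the fingertips stand 70 mm ahead of it and the grasp point (between the pads) lies r.grip_depth ahead of it (r.grip_depth is the distance from the TCP to the grasp point, in m); z points along the fingers, y is the direction in which the jaws open and shut (so a half turn about z gives the same grasp; the last joint's range is limited). The gripper opens to 87 mm and grips with 3 to 60 N. Pads are 19 mm wide; open, the fingers measure 117 mm over their backs; the gripper's body (75 mm by 190 mm) begins 51 mm behind the grasp point.
Start: joints at [1.134, 0.332, -0.065, 1.46, 0.022, 1.35, -0.088], TCP at [0.251, -0.572, 0.292] pointing down, gripper open.
Joint ranges: [-2.6, 2.6], [-0.5, 2.12], [-1.47, 1.34], [0.16, 2.42], [-1.27, 4.41], [0.06, 2.06], [-2.6, 2.6]. Speed limits (rad/s): [2.22, 2.22, 2.79, 2.79, 3.14, 3.14, 3.14].

### API

Orientations are given as a unit quaternion [x, y, z, w].
In Python, from bench import monitor, viewer, workorder, nets, r gives the robot as it stands.
- The arm moves only by the tool drive_tool, never from a script. Its argument "plan" is a list of rows, each an object of numbers: "rx", "ry", "rz": the turn, a rotation vector about the tool's x, y, z in units of 360 degrees (1.0 is 360 degrees); "x", "y", "z": the shift along the tool's x, y, z in units of 1000 mm (1.0 is 1000 mm); "fingers": the opening, from 0 (shut) to 1 (fully open). In form: [{"rx": .., "ry": .., "rz": .., "x": .., "y": .., "z": .., "fingers": ..}, ...]. A call has 1 to 12 rows; each row is the pose to reach, as a shift and turn from the pose commanded when the call began, along the tool's axes at that moment, turning the shorter way round; what a row does not reach only later rows make up. A row lasts 1/8 s, in which the tool goes at most 62.5 mm and 10.7 degrees, less where a joint would pass 70% of its speed; a pose out of reach is approached as far as the arm can. A call with a number of a shift or a turn outside -1 to 1 is refused whole. A call with a gripper value outside its range is refused whole. The fingers move at their own pace and stop on an object; "squeeze" is the grip in N (left out, the last holds). Time passes only in rows, so rows that repeat a pose let the fingers close. It gives the time, the measured TCP pose, the force and the opening at its end, in the units of the state.
- monitor.read_state(): the state, without advancing time (a new reading comes with each control period).
- viewer.camera(name): name is "scene" or "side" or "wrist"; returns a dict with "color" (420x560x3 uint8, red, green, blue), "depth" (420x560 float32, m along the optical axis (not along the pixel's ray), 0 where there is no reading), "camera_matrix" (3x3 intrinsics, pixels), "xyz" and "rotation" of the camera in the world. Camera axes: x right, y down, z forward; pixel columns grow to the right and rows downward; lengths in m; the calibration is good to about 2 mm. A picture is of the moment at which its call begins.
- workorder.close_job(): hands the job in, once; it reports no verdict.
Trained networks look in the newest picture that a camera, given by its name, has taken for a name from the list of things; names that differ only in an ending like _2 or _b are one class to them, and where a whole thing is asked for, a point or a joint stands for the part that bears it (a point fixed in the world has none). Each returns a list of dicts, best first, with "confidence" (0 to 1); they miss things now and then, are a little off and sometimes report something else, mostly with a low value. They report only what shows in the picture. A call takes as long as a camera call.
- nets.find_in(label, camera): "centre" ([x, y, z] in m, in world coordinates, good to about 4 mm: the middle of the surface that is visible of it).
- nets.regions_of(label, camera): "region" (420x560 bool, what is visible of it).
The state is a dict: "time": time; "joint_positions": joint angles; "joint_vel": joint speeds; "joint_torque": joint torques, N m; "ee_pos": TCP position; "eef_rot": TCP orientation; "ft_force": force on the tool from outside, world axes, zero at the start; "torque": the same for the moment, N m; "width": finger opening in m.
Only numpy, scipy, OpenCV 4.12 (cv2) and the standard library are available. Lean on these libraries where they do the work, as an engineer would, in place of code of your own. Each camera call takes 0.05 s, during which the arm holds its last target.

### The job

Take the clear guard of the clamping fixture by its handle and swing it all the way up and back, setting it gently on its stop, and leave it there. Then tap lightly with the fingertips on the caps of the three bolts, one after another, until you find the loose bolt, which drops a few millimetres under the tap and stays down. Lift the cap of that sunken bolt by its tongue, without pulling the bolt back up, to at least halfway to upright, and finish while still holding it up; leave the other two caps shut and everything else where it is.

Things in the scene. Friction and masses are not known exactly. Their poses are not given: they have to be found in the camera images.
- fixture: Fixed stainless fixture, base plate 240 x 360 x 12 mm, a tray lying on it behind the bolts. Origin: centre of its underside, on the work surface; x towards the guard's hinge (away from the robot), y along its width, z up. Hinge uprights stand at x = 100, y = +-168 mm (top 92 mm), rest pillars at x = -68, y = +-168 mm (top 81 mm).
- guard_panel (a joint): Angle (rad) of the clear acrylic guard (350 mm wide, 175 mm from hinge to front edge, 5 mm thick, about 0.45 kg) over the bolts: 0 = level above them, grows as its front is lifted up and over, away from the robot; 1.78 = leaning back on its stop, fully open. Stiff hinge (0.6 N m of friction): stays where it is left.
- guard_hinge (a point): Middle of the guard's hinge line, 90 mm above the work surface; the hinge line runs along the fixture's y.
- guard_handle (a point): Middle of the guard's handle: a round steel bar 12 mm in diameter, parallel to the hinge line, 110 mm long between its two end legs, 210 mm from the hinge line in the plane of the panel and 35 mm clear of the panel's front edge. With the guard level it is 90 mm above the work surface.
- post_a: One of three look-alike capped bolts in a row 90 mm apart; any one may be the loose one. Round foot 60 mm wide. Origin (fixed): under it on the bolt's axis, 12 mm above the work surface; x points to the cap's hinge, z up. Tap the middle of the cap's flat disc (48 mm wide): its top is 50 mm above the origin. The cap's hinge line runs along y at x = 32, z = 46.5 mm (8 mm lower once sunk).
- stud_a (a joint): How far (m) this bolt, with its cap and the cap's hinge, has been pushed down: 0 at the start. The loose bolt slides down 8 mm to its seat under a push of over 6 N on the shut cap (8 N is sure) and stays where it is left; over 6 N of upward pull would slide it up again. A tight bolt does not move.
- flap_a (a joint): Angle (rad) of this bolt's hinged steel cap: 0 = shut, grows as its tongue is lifted up and back away from the robot, at most 1.6. A weak spring and its weight (70 g, about 1 N at the tongue in all) shut it when it is let go.
- tongue_a (a point): Grip point in this cap's lifting tongue: a bar 12 mm wide (along the post's y), 16 mm high, sticking out 40 mm from the disc's rim towards the robot, free at both sides and below. The point is 14 mm from its free end, 50 mm before the bolt's axis, 82 mm from the hinge line and 61.5 mm above the work surface when shut.
- post_b: Another of the three look-alike capped bolts; same sizes, origin and axes as post_a.
- stud_b (a joint): How far (m) this bolt, with its cap and the cap's hinge, has been pushed down: 0 at the start. The loose bolt slides down 8 mm to its seat under a push of over 6 N on the shut cap (8 N is sure) and stays where it is left; over 6 N of upward pull would slide it up again. A tight bolt does not move.
- flap_b (a joint): Angle (rad) of this bolt's hinged steel cap: 0 = shut, grows as its tongue is lifted up and back away from the robot, at most 1.6. A weak spring and its weight (70 g, about 1 N at the tongue in all) shut it when it is let go.
- tongue_b (a point): Grip point in this cap's lifting tongue: a bar 12 mm wide (along the post's y), 16 mm high, sticking out 40 mm from the disc's rim towards the robot, free at both sides and below. The point is 14 mm from its free end, 50 mm before the bolt's axis, 82 mm from the hinge line and 61.5 mm above the work surface when shut.
- post_c: Another of the three look-alike capped bolts; same sizes, origin and axes as post_a.
- stud_c (a joint): How far (m) this bolt, with its cap and the cap's hinge, has been pushed down: 0 at the start. The loose bolt slides down 8 mm to its seat under a push of over 6 N on the shut cap (8 N is sure) and stays where it is left; over 6 N of upward pull would slide it up again. A tight bolt does not move.
- flap_c (a joint): Angle (rad) of this bolt's hinged steel cap: 0 = shut, grows as its tongue is lifted up and back away from the robot, at most 1.6. A weak spring and its weight (70 g, about 1 N at the tongue in all) shut it when it is let go.
- tongue_c (a point): Grip point in this cap's lifting tongue: a bar 12 mm wide (along the post's y), 16 mm high, sticking out 40 mm from the disc's rim towards the robot, free at both sides and below. The point is 14 mm from its free end, 50 mm before the bolt's axis, 82 mm from the hinge line and 61.5 mm above the work surface when shut.
- stand: Bystander: slotted clear acrylic stand, 130 x 90 x 36 mm, holding two trays upright in its grooves. Origin: centre of underside.
- tray_1: Bystander: ivory resin tibial tray, 76 x 46 x 5 mm with a short keel, standing on edge in the stand, top 56 mm above the work surface. Origin: middle of its lower edge.
- tray_2: Bystander: the same kind of tray, in the stand's other groove.
- tray_3: Bystander: the same kind of tray, lying keel up on the fixture plate between the bolts and the guard's hinge, under the guard; 35 mm high. Origin: centre of underside.
- mould: Bystander: green silicone mould half, 100 x 120 x 33 mm. Origin: centre of underside.
- calliper: Bystander: calliper body lying on the table beside the fixture, near the jar, 190 mm long (its y), 13 mm high. Origin: on the underside, mid-length.
- jar: Bystander: squat glass rinse jar with a ridged lid, 84 mm in diameter, 78 mm high. Origin: centre of underside.

How it is judged:
On the way, in this order (a step that is already met when the one before it is completed fails the run):
1. the guard is fully open on its stop and released (value of joint guard_panel above 1.7 rad and contact force between the fingers and fixture below 0.1 N), for 0.1 s.
2. the loose bolt is found: tapped down with its cap shut (((value of joint stud_a above 0.005 m and value of joint flap_a below 0.1 rad) or (value of joint stud_b above 0.005 m and value of joint flap_b below 0.1 rad) or (value of joint stud_c above 0.005 m and value of joint flap_c below 0.1 rad))), for 0.02 s.
3. the cap of the sunken bolt is lifted by the fingers at least 0.7 rad (40 degrees) (((value of joint stud_a above 0.002 m and value of joint flap_a above 0.7 rad and contact force between the fingers and post_a above 0.3 N) or (value of joint stud_b above 0.002 m and value of joint flap_b above 0.7 rad and contact force between the fingers and post_b above 0.3 N) or (value of joint stud_c above 0.002 m and value of joint flap_c above 0.7 rad and contact force between the fingers and post_c above 0.3 N))), for 0.2 s.
At the end, for the whole second after the job is handed in: The guard rests open on its stop (over 1.70 rad); the cap of the sunken loose bolt (still down over 2 mm) is held still by the fingers (contact over 0.3 N, under 0.15 rad/s) at more than 0.70 rad (40 degrees); the other two caps are shut (under 0.1 rad) (value of joint guard_panel above 1.7 rad and ((value of joint stud_a above 0.002 m and value of joint flap_a above 0.7 rad and contact force between the fingers and post_a above 0.3 N and velocity of joint flap_a between -0.15 and 0.15 rad/s and value of joint each of flap_b, flap_c below 0.1 rad) or (value of joint stud_b above 0.002 m and value of joint flap_b above 0.7 rad and contact force between the fingers and post_b above 0.3 N and velocity of joint flap_b between -0.15 and 0.15 rad/s and value of joint each of flap_a, flap_c below 0.1 rad) or (value of joint stud_c above 0.002 m and value of joint flap_c above 0.7 rad and contact force between the fingers and post_c above 0.3 N and velocity of joint flap_c between -0.15 and 0.15 rad/s and value of joint each of flap_a, flap_b below 0.1 rad))); the arm keeps its last pose, push and grip.
It fails at once if the guard runs onto its stop faster than 1.2 rad/s (value of joint guard_panel above 1.65 rad and velocity of joint guard_panel above 1.2 rad/s).
It fails at once if a bolt that has not sunk is struck or squeezed with more than 60 N ((value of joint stud_a below 0.002 m and contact force between the fingers and post_a above 60 N) or (value of joint stud_b below 0.002 m and contact force between the fingers and post_b above 60 N) or (value of joint stud_c below 0.002 m and contact force between the fingers and post_c above 60 N)).
It fails at once if the cap of a bolt that has not sunk is lifted over 0.25 rad ((value of joint stud_a below 0.002 m and value of joint flap_a above 0.25 rad) or (value of joint stud_b below 0.002 m and value of joint flap_b above 0.25 rad) or (value of joint stud_c below 0.002 m and value of joint flap_c above 0.25 rad)).
It fails at once if a bystander is moved more than 30 mm (distance of any of stand, tray_1, tray_2, tray_3, mould, calliper, jar from where it was at the start of the episode above 0.03 m).
It also fails if it takes over 72 s, if anything falls off the work surface, if the arm or the gripper's body presses on something with over 40 N, if the wrist force passes 120 N, or if a joint passes its speed limit or range.

## Working session

There is one attempt and no reset: what is moved stays moved. The work goes in short steps, Python scripts to look and compute and a tool call to move; the robot and the scene stay as the last step left them, time stands still between calls to the robot, and variables do not carry over. Pictures are saved under pics/ and viewed, and the job is handed in when it is done.

Besides the shell and the picture viewer there is one more tool, called after "Call:" in YAML: its name, and indented under it one key for each argument. drive_tool: Moves the arm, as the interface text tells. Its arguments: {"type":"object","properties":{"plan":{"type":"array","items":{"type":"object","properties":{"rx":{"type":"number","minimum":-1,"maximum":1},"ry":{"type":"number","minimum":-1,"maximum":1},"rz":{"type":"number","minimum":-1,"maximum":1},"x":{"type":"number","minimum":-1,"maximum":1},"y":{"type":"number","minimum":-1,"maximum":1},"z":{"type":"number","minimum":-1,"maximum":1},"fingers":{"type":"number"}}}},"squeeze":{"type":"number"}},"required":["plan"]}

```bash
ls; mkdir -p pics; cat > h.py <<'E'
import numpy as np, cv2
from scipy.spatial.transform import Rotation as R
from bench import monitor, viewer, workorder, nets, r
def snap(n,f):
    c=viewer.camera(n); cv2.imwrite('pics/'+f,c['color'][:,:,::-1]); return c
def px(c,p):
    q=np.array(c['rotation']).T@(np.array(p)-c['xyz']) if np.array(c['rotation']).shape==(3,3) else R.from_quat(c['rotation']).inv().apply(np.array(p)-c['xyz'])
    k=c['camera_matrix']@q; return k[:2]/k[2]
def st():
    s=monitor.read_state(); print({k:np.round(v,4).tolist() for k,v in s.items() if k in('time','joint_positions','ee_pos','eef_rot','ft_force','width')}); return s
E
python3 - <<'E'
from h import *
st(); print(r.grip_depth)
for n in('scene','side'):
    c=snap(n,n+'0.png'); print(n,c['xyz'],np.shape(c['rotation']))
    for l in('guard_handle','guard_hinge','post_a','tongue_a','fixture','jar','calliper','stand','mould','tray_1'):
        print(l,[(np.round(d['centre'],3).tolist(),round(d['confidence'],2)) for d in nets.find_in(l,n)][:5])
E
```

```text
pics
{'time': 0.0, 'joint_positions': [1.1344, 0.3329, -0.0647, 1.4609, 0.0216, 1.3499, -0.0884], 'ee_pos': [0.2512, -0.572, 0.2914], 'eef_rot': [0.9787, 0.2055, -0.0002, -0.0007], 'ft_force': [0.2747, -1.1761, -0.7315], 'width': 0.0868}
0.051
scene [1.42786605 0.22324907 0.98082321] (4,)
guard_handle [([0.558, -0.065, 0.097], 0.87)]
guard_hinge [([0.589, -0.069, 0.094], 0.58), ([0.439, -0.288, 0.049], 0.2)]
post_a [([0.596, -0.07, 0.095], 0.42)]
tongue_a []
fixture [([0.594, -0.072, 0.097], 0.8)]
jar [([0.627, 0.173, 0.067], 0.67)]
calliper [([0.488, 0.215, 0.009], 0.61)]
stand [([0.445, -0.352, 0.012], 0.8)]
mould [([0.609, -0.355, 0.027], 0.8)]
tray_1 [([0.616, -0.017, 0.018], 0.76), ([0.438, -0.291, 0.047], 0.66), ([0.49, 0.214, 0.006], 0.59), ([0.591, -0.066, 0.096], 0.54), ([0.434, -0.373, 0.052], 0.4)]
side [ 0.49056951 -0.71071298  0.62713428] (4,)
guard_handle [([0.545, -0.118, 0.097], 0.75), ([0.601, 0.162, 0.08], 0.26)]
guard_hinge [([0.542, -0.166, 0.095], 0.66)]
post_a [([0.531, -0.188, 0.02], 0.6)]
tongue_a []
fixture [([0.544, -0.164, 0.095], 0.86), ([0.431, -0.382, 0.049], 0.53)]
jar [([0.603, 0.162, 0.081], 0.91)]
calliper [([0.472, 0.191, 0.008], 0.52), ([0.431, -0.292, 0.051], 0.33)]
stand [([0.428, -0.33, 0.01], 0.68)]
mould [([0.595, -0.36, 0.028], 0.57)]
tray_1 [([0.431, -0.294, 0.051], 0.8), ([0.43, -0.377, 0.05], 0.7)]
```

View pics/scene0.png

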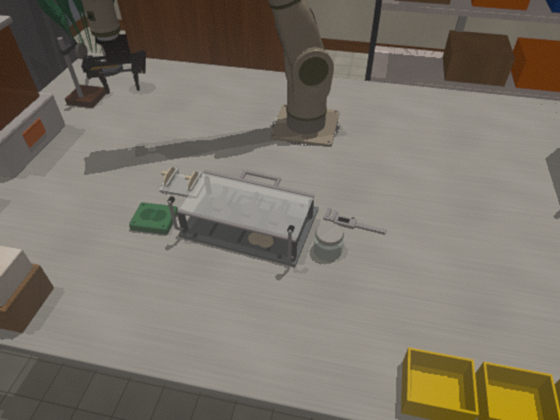

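View pics/side0.png

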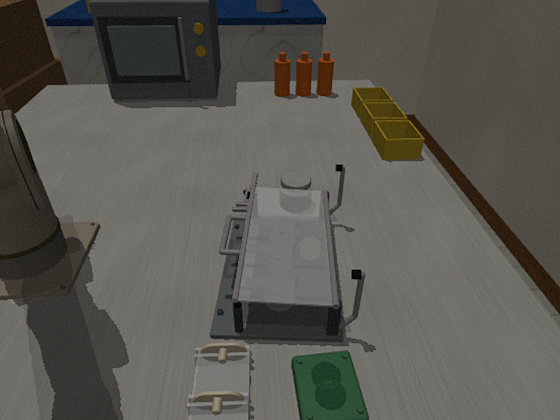

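```bash
cat >> h.py <<'E'
def cloud(c):
    d=c['depth'];K=c['camera_matrix'];v,u=np.mgrid[:420,:560]
    p=np.stack([(u-K[0,2])/K[0,0]*d,(v-K[1,2])/K[1,1]*d,d],-1)
    q=R.from_quat(c['rotation']).apply(p.reshape(-1,3)).reshape(420,560,3)+c['xyz']; q[d==0]=np.nan; return q
E
python3 - <<'E'
from h import *
for n,(a,b,e,f) in (('scene',(150,270,120,350)),('side',(150,350,190,370))):
    c=viewer.camera(n); P=cloud(c)
    cv2.imwrite(f'pics/{n}_z.png',cv2.resize(c['color'][a:b,e:f,::-1],None,fx=3,fy=3,interpolation=cv2.INTER_CUBIC))
    Q=P[a:b,e:f].reshape(-1,3)
    m=(Q[:,2]>.08)&(Q[:,2]<.105)&(Q[:,0]>.35)&(Q[:,0]<.75)
    q=Q[m].astype(np.float32); print(n,len(q),cv2.minAreaRect(q[:,:2]),q[:,2].mean(),q.min(0),q.max(0))
    # base plate
    m=(Q[:,2]>.006)&(Q[:,2]<.018)&(Q[:,0]>.35)&(Q[:,0]<.8)
    q=Q[m].astype(np.float32);print('plate',len(q),cv2.minAreaRect(q[:,:2]))
    h={}
    for l in('guard_handle','guard_panel'):
        for g in nets.regions_of(l,n)[:1]:
            M=g['region'];q=P[M];q=q[np.isfinite(q[:,0])].astype(np.float32)
            print(l,M.sum(),g['confidence'],cv2.minAreaRect(q[(q[:,2]>.08)&(q[:,2]<.11)][:,:2]))
E
```

```text
Traceback (most recent call last):
cv2.error: OpenCV(4.12.0) /io/opencv/modules/imgproc/src/convhull.cpp:143: error: (-215:Assertion failed) total >= 0 && (depth == CV_32F || depth == CV_32S) in function 'convexHull'
```

```bash
ls pics
```

```text
scene0.png
scene_z.png
side0.png
```

View pics/scene_z.png

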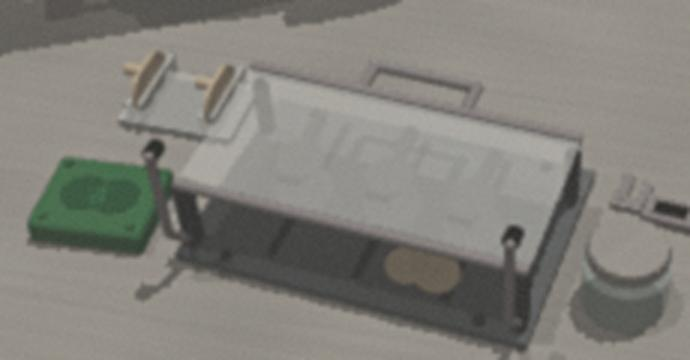

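```bash
python3 - <<'E'
from h import *
mr=lambda q: [np.round(x,4) for x in cv2.minAreaRect(np.ascontiguousarray(q[:,:2],dtype=np.float32).reshape(-1,1,2))]
for n,(a,b,e,f) in (('scene',(150,270,120,350)),('side',(150,350,190,370))):
    c=viewer.camera(n); P=cloud(c)
    cv2.imwrite(f'pics/{n}_z.png',cv2.resize(c['color'][a:b,e:f,::-1],None,fx=3,fy=3,interpolation=cv2.INTER_CUBIC))
    Q=P[a:b,e:f].reshape(-1,3); print(np.isfinite(Q).mean())
    m=(Q[:,2]>.08)&(Q[:,2]<.105)&(Q[:,0]>.35)&(Q[:,0]<.75)&(Q[:,1]<.1)&(Q[:,1]>-.26)
    q=Q[m]; print(n,len(q),mr(q),q[:,2].mean())
    m=(Q[:,2]>.006)&(Q[:,2]<.018)&(Q[:,0]>.35)&(Q[:,0]<.8)
    q=Q[m];print('plate',len(q),mr(q))
    for l in('guard_handle','guard_panel'):
        for g in nets.regions_of(l,n)[:1]:
            M=g['region'];q=P[M];q=q[np.isfinite(q[:,0])]
            q=q[(q[:,2]>.08)&(q[:,2]<.11)]
            print(l,M.sum(),g['confidence'],mr(q),q.mean(0))
E
```

```text
0.9959782608695652
scene 5878 [array([ 0.5537, -0.0759]), array([0.3533, 0.2594]), np.float64(83.7047)] 0.09616018436537109
plate 3340 [array([ 0.517, -0.144]), array([0.4021, 0.7299]), np.float64(9.7524)]
guard_handle 6071 0.6 [array([ 0.5383, -0.0735]), array([0.3512, 0.2246]), np.float64(83.7935)] [ 0.55752364 -0.07092143  0.09635339]
guard_panel 6067 0.81 [array([ 0.5374, -0.0741]), array([0.3534, 0.2264]), np.float64(83.7935)] [ 0.55709206 -0.07123611  0.09636532]
0.9961666666666666
side 10945 [array([ 0.5536, -0.0736]), array([0.3546, 0.2558]), np.float64(83.5795)] 0.09755496695419057
plate 5074 [array([0.5622, 0.0989]), array([0.3257, 0.7429]), np.float64(0.7346)]
guard_handle 11124 0.96 [array([ 0.537 , -0.0717]), array([0.3556, 0.2226]), np.float64(83.1585)] [ 0.54867384 -0.10583362  0.09793625]
guard_panel 11121 0.84 [array([ 0.5365, -0.072 ]), array([0.3545, 0.2213]), np.float64(83.7736)] [ 0.54866032 -0.10587937  0.09793533]
```

View pics/side_z.png

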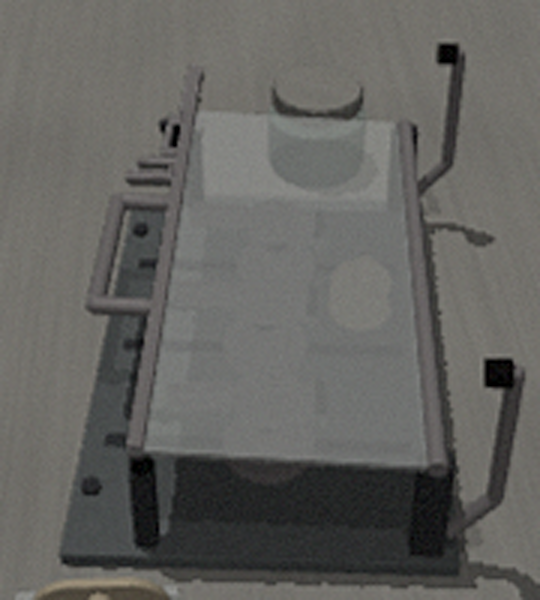

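```bash
cat >> h.py <<'E'
YAW=np.deg2rad(-6.3); FX=np.array([np.cos(YAW),np.sin(YAW),0]); FY=np.array([-np.sin(YAW),np.cos(YAW),0]); Z=np.array([0,0,1.])
HINGE=np.array([.6416,-.0844,.09]); ORG=HINGE-.1*FX-.09*Z
def down(pitch=0,flip=False):
    # tool y along fixture +x (jaw), tool z down tilted by pitch toward +x
    z=-Z*np.cos(pitch)+FX*np.sin(pitch); y=FX*np.cos(pitch)+Z*np.sin(pitch)
    if flip: y=-y
    return R.from_matrix(np.stack([np.cross(y,z),y,z],1))
def rel(p,Rt,s=None):
    s=s or monitor.read_state(); R0=R.from_quat(s['eef_rot'])
    d=R0.inv().apply(np.array(p)-s['ee_pos']); w=(R0.inv()*Rt).as_rotvec()/(2*np.pi)
    print('xyz',np.round(d,4),'rot',np.round(w,4)); return d,w
E
python3 - <<'E'
from h import *
H=HINGE-.21*FX; print(H)
rel(H+.18*Z,down())
E
```

```text
[ 0.4328682  -0.06135579  0.09      ]
xyz [ 0.3716 -0.3948  0.0223] rot [ 0.      0.     -0.1666]
```

Call:
drive_tool:
  plan:
    - {"x": 0.372,"y": -0.395,"z": 0.022,"rz": -0.1666,"fingers": 0.4}
    - {"x": 0.372,"y": -0.395,"z": 0.022,"rz": -0.1666,"fingers": 0.4}
    - {"x": 0.372,"y": -0.395,"z": 0.022,"rz": -0.1666,"fingers": 0.4}
    - {"x": 0.372,"y": -0.395,"z": 0.022,"rz": -0.1666,"fingers": 0.4}
    - {"x": 0.372,"y": -0.395,"z": 0.022,"rz": -0.1666,"fingers": 0.4}
    - {"x": 0.372,"y": -0.395,"z": 0.022,"rz": -0.1666,"fingers": 0.4}
    - {"x": 0.372,"y": -0.395,"z": 0.022,"rz": -0.1666,"fingers": 0.4}
    - {"x": 0.372,"y": -0.395,"z": 0.022,"rz": -0.1666,"fingers": 0.4}
    - {"x": 0.372,"y": -0.395,"z": 0.022,"rz": -0.1666,"fingers": 0.4}
    - {"x": 0.372,"y": -0.395,"z": 0.022,"rz": -0.1666,"fingers": 0.4}
    - {"x": 0.372,"y": -0.395,"z": 0.022,"rz": -0.1666,"fingers": 0.4}
    - {"x": 0.372,"y": -0.395,"z": 0.022,"rz": -0.1666,"fingers": 0.4}
  squeeze: 30

```text
validation failed for argument at $.pl...
```

```bash
python3 - <<'E'
from h import *
st()
c=snap('wrist','w1.png'); print(c['xyz'],R.from_quat(c['rotation']).as_matrix())
H=HINGE-.21*FX
for k in(-55,0,55): print(px(c,H+FY*k/1000))
for d in nets.find_in('guard_handle','wrist'): print(d)
E
```

```text
{'time': 1.45, 'joint_positions': [1.1344, 0.3322, -0.0647, 1.4601, 0.0216, 1.3499, -0.0885], 'ee_pos': [0.2513, -0.5723, 0.2923], 'eef_rot': [0.9787, 0.2054, 0.0, 0.0], 'ft_force': [0.5506, -0.8329, -0.7092], 'width': 0.0869}
[ 0.31528279 -0.54404555  0.38475827] [[ 4.01970540e-01 -8.84593603e-01 -2.36461079e-01]
 [-9.15652600e-01 -3.88345962e-01 -1.03767675e-01]
 [-3.64833747e-05  2.58227750e-01 -9.66084069e-01]]
[-288.44564005 -342.01695395]
[-386.67294025 -404.93251608]
[-491.88232059 -472.32016995]
```

View pics/w1.png

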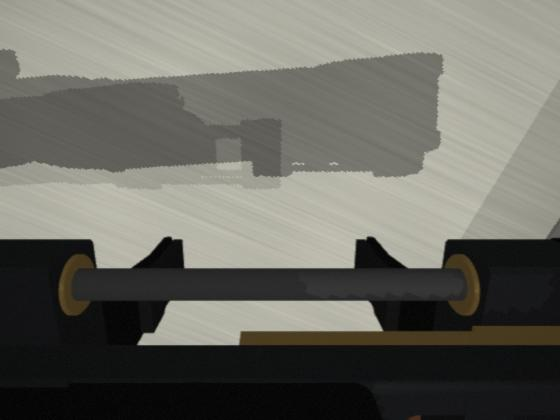

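Call:
drive_tool:
  plan:
    - {"x": 0.37,"y": -0.395,"z": 0.022,"rx": 0,"ry": 0,"rz": -0.167,"fingers": 0.4}
    - {"x": 0.37,"y": -0.395,"z": 0.022,"rx": 0,"ry": 0,"rz": -0.167,"fingers": 0.4}
    - {"x": 0.37,"y": -0.395,"z": 0.022,"rx": 0,"ry": 0,"rz": -0.167,"fingers": 0.4}
    - {"x": 0.37,"y": -0.395,"z": 0.022,"rx": 0,"ry": 0,"rz": -0.167,"fingers": 0.4}
    - {"x": 0.37,"y": -0.395,"z": 0.022,"rx": 0,"ry": 0,"rz": -0.167,"fingers": 0.4}
    - {"x": 0.37,"y": -0.395,"z": 0.022,"rx": 0,"ry": 0,"rz": -0.167,"fingers": 0.4}
    - {"x": 0.37,"y": -0.395,"z": 0.022,"rx": 0,"ry": 0,"rz": -0.167,"fingers": 0.4}
    - {"x": 0.37,"y": -0.395,"z": 0.022,"rx": 0,"ry": 0,"rz": -0.167,"fingers": 0.4}
    - {"x": 0.37,"y": -0.395,"z": 0.022,"rx": 0,"ry": 0,"rz": -0.167,"fingers": 0.4}
    - {"x": 0.37,"y": -0.395,"z": 0.022,"rx": 0,"ry": 0,"rz": -0.167,"fingers": 0.4}
  squeeze: 30

```text
time: 2.8
ee_pos: [0.4319, -0.0588, 0.2705]
eef_rot: [0.742, 0.67, 0.0, 0.0]
ft_force: [-0.1, -0.5, 0.3]
width: 0.0347
```

```bash
python3 - <<'E'
from h import *
st()
c=snap('wrist','w1.png'); print(c['xyz'],R.from_quat(c['rotation']).as_matrix())
H=HINGE-.21*FX
for k in(-55,0,55): print(px(c,H+FY*k/1000))
for d in nets.find_in('guard_handle','wrist'): print(d)
E
```

```text
{'time': 2.8, 'joint_positions': [0.6953, -0.0489, -0.6359, 1.9306, -0.0308, 1.2498, -0.0324], 'ee_pos': [0.4319, -0.0588, 0.2705], 'eef_rot': [0.7423, 0.6701, 0.0003, 0.0002], 'ft_force': [-0.1056, -0.5473, 0.2794], 'width': 0.0347}
[0.43857597 0.01112272 0.36299285] [[ 9.94781106e-01 -9.87041996e-02 -2.58463064e-02]
 [-1.02030985e-01 -9.61137549e-01 -2.56523470e-01]
 [ 4.78088193e-04  2.57821825e-01 -9.66192361e-01]]
[270.15985453 266.87019815]
[270.7454549  205.32691419]
[271.39294736 137.27912118]
{'centre': [0.5601, -0.0104, 0.0994], 'confidence': 0.93}
```

View pics/w1.png

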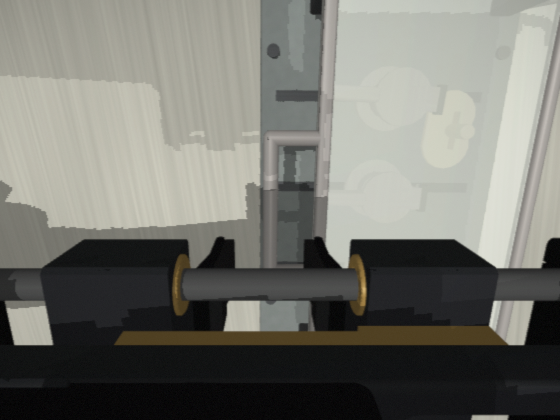

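```bash
cat >> h.py <<'E'
def ray(c,u,v,z):
    d=R.from_quat(c['rotation']).apply(np.linalg.inv(c['camera_matrix'])@[u,v,1]); return c['xyz']+d*(z-c['xyz'][2])/d[2]
def fix(p): q=np.array(p)-ORG; return np.round([q@FX,q@FY,q[2]],4)
def unfix(a,b,z): return ORG+a*FX+b*FY+z*Z
E
python3 - <<'E'
from h import *
c=viewer.camera('wrist'); P=cloud(c); print(c['camera_matrix'])
for u,v,z in ((277,96,.065),(277,187,.065),(387,192,.06),(398,97,.06),(270,200,.09),(324,200,.09)): print(u,v,fix(ray(c,u,v,z)),fix(P[v,u]))
cv2.imwrite('pics/w2.png',cv2.resize(c['color'][60:260,230:500,::-1],None,fx=2.9,fy=2.9,interpolation=cv2.INTER_CUBIC))
E
```

```text
[[343.55388827   0.         268.81603863]
 [  0.         343.55388827 205.51944081]
 [  0.           0.           1.        ]]
277 96 [-0.1056  0.0833  0.065 ] [-0.1044  0.0858  0.0124]
277 187 [-0.1049  0.0066  0.065 ] [-0.1058  0.0143  0.1016]
387 192 [-0.0055  0.0012  0.06  ] [-0.019   0.0098  0.0985]
398 97 [-0.0037  0.083   0.06  ] [nan nan nan]
270 200 [-0.1112  0.001   0.09  ] [-0.1112  0.0048  0.1051]
324 200 [-0.067   0.0011  0.09  ] [-0.0691  0.0043  0.1031]
```

View pics/w2.png

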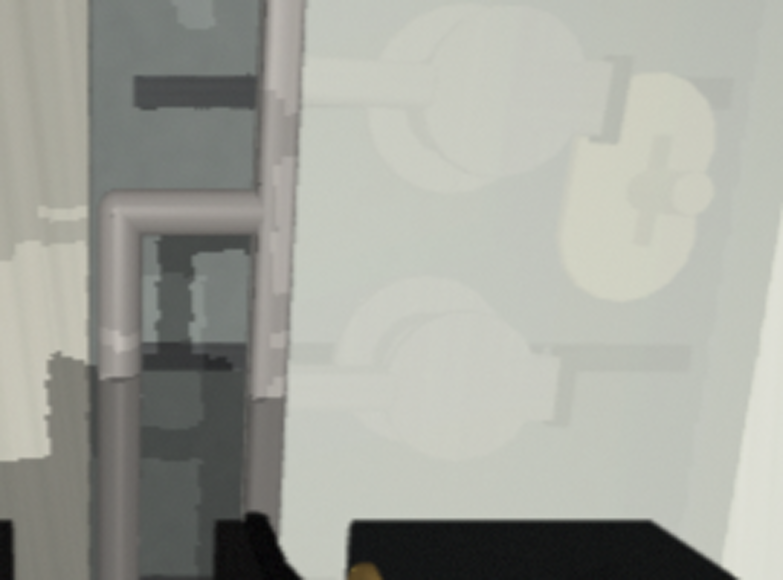

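Call:
drive_tool:
  plan:
    - {"x": 0,"y": 0.001,"z": 0.06,"fingers": 0.3}
    - {"x": 0,"y": 0.001,"z": 0.11,"fingers": 0.3}
    - {"x": 0,"y": 0.001,"z": 0.128,"fingers": 0.3}
    - {"x": 0,"y": 0.001,"z": 0.128,"fingers": 0.3}

```text
validation failed for argument at $.pl...
```

```bash
python3 - <<'E'
from h import *
st()
c=snap('side','s2.png')
cv2.imwrite('pics/s2z.png',cv2.resize(c['color'][150:350,150:400,::-1],None,fx=3,fy=3,interpolation=cv2.INTER_CUBIC))
E
```

```text
{'time': 2.95, 'joint_positions': [0.6987, -0.0491, -0.6306, 1.9314, -0.0301, 1.25, -0.0306], 'ee_pos': [0.431, -0.0628, 0.2702], 'eef_rot': [0.7445, 0.6676, -0.0002, 0.0001], 'ft_force': [-0.3647, -1.0278, -0.0339], 'width': 0.0347}
```

View pics/s2z.png

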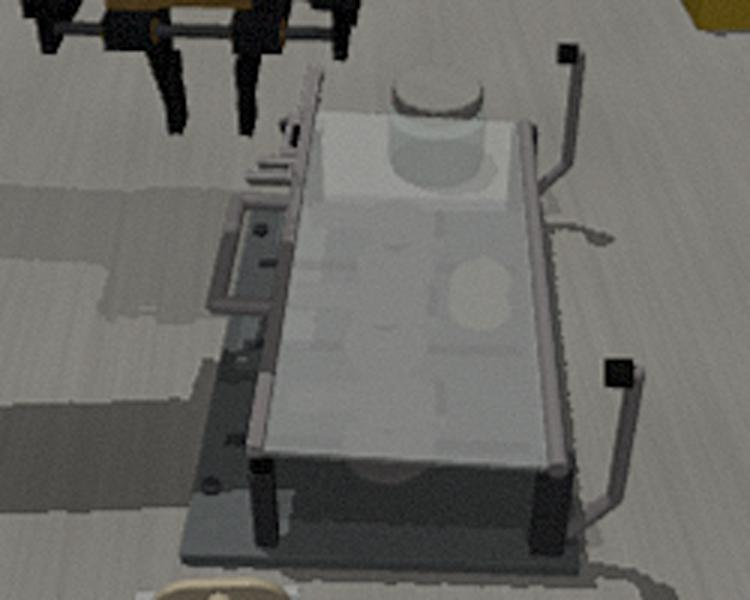

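Call:
drive_tool:
  plan:
    - {"x": 0,"y": 0.001,"z": 0.06,"rx": 0,"ry": 0,"rz": 0,"fingers": 0.3}
    - {"x": 0,"y": 0.001,"z": 0.11,"rx": 0,"ry": 0,"rz": 0,"fingers": 0.3}
    - {"x": 0,"y": 0.001,"z": 0.128,"rx": 0,"ry": 0,"rz": 0,"fingers": 0.3}
    - {"x": 0,"y": 0.001,"z": 0.128,"rx": 0,"ry": 0,"rz": 0,"fingers": 0.3}

```text
time: 3.5
ee_pos: [0.4313, -0.0628, 0.1412]
eef_rot: [0.745, 0.667, -0.001, -0.001]
ft_force: [0.0, -0.8, 0.7]
width: 0.0265
```

```bash
python3 - <<'E'
from h import *
st()
c=snap('side','s2.png')
cv2.imwrite('pics/s2z.png',cv2.resize(c['color'][150:350,150:400,::-1],None,fx=3,fy=3,interpolation=cv2.INTER_CUBIC))
E
```

```text
{'time': 3.5, 'joint_positions': [0.6683, 0.1222, -0.6499, 2.0793, 0.0887, 0.9693, -0.1379], 'ee_pos': [0.4313, -0.0628, 0.1412], 'eef_rot': [0.7447, 0.6674, -0.0007, -0.0012], 'ft_force': [0.0465, -0.7845, 0.7036], 'width': 0.0265}
```

View pics/s2z.png

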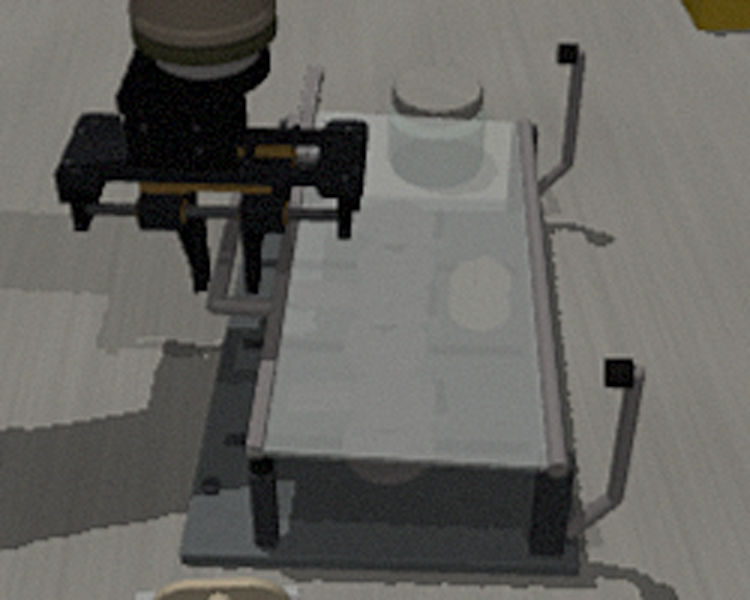

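Call:
drive_tool:
  plan:
    - {"x": 0,"y": 0,"z": 0,"rx": 0,"ry": 0,"rz": 0,"fingers": 0.05}
    - {"x": 0,"y": 0,"z": 0,"rx": 0,"ry": 0,"rz": 0,"fingers": 0.05}
    - {"x": 0,"y": 0,"z": 0,"rx": 0,"ry": 0,"rz": 0,"fingers": 0.05}
    - {"x": 0,"y": 0,"z": 0,"rx": 0,"ry": 0,"rz": 0,"fingers": 0.05}
  squeeze: 25

```text
time: 4.05
ee_pos: [0.4326, -0.0622, 0.1427]
eef_rot: [0.744, 0.668, 0.0, 0.001]
ft_force: [1.1, -1.8, 1.1]
width: 0.01
```

```bash
python3 - <<'E'
from h import *
s=st()
# arc rows relative to current
p0=np.array(s['ee_pos']); R0=R.from_quat(s['eef_rot'])
print(R0.as_matrix(), fix(p0))
R0d=down()
for th in np.arange(0,1.85,.15):
    d=-.21*(np.cos(th)-1)*FX+.21*np.sin(th)*Z
    print(round(th,2),np.round(R0.inv().apply(d),4))
E
```

```text
{'time': 4.05, 'joint_positions': [0.6674, 0.1202, -0.6511, 2.0777, 0.089, 0.9689, -0.1385], 'ee_pos': [0.4326, -0.0622, 0.1427], 'eef_rot': [0.7442, 0.6679, 0.0002, 0.0006], 'ft_force': [1.0919, -1.7942, 1.0741], 'width': 0.01}
[[ 1.07717019e-01  9.94181009e-01  1.07966981e-03]
 [ 9.94181490e-01 -1.07716444e-01 -5.77305530e-04]
 [-4.57648002e-04  1.13557337e-03 -9.99999251e-01]] [-0.1102 -0.0008  0.1427]
0.0 [0. 0. 0.]
0.15 [-0.      0.0024 -0.0314]
0.3 [-0.      0.0094 -0.062 ]
0.45 [-0.0001  0.021  -0.0913]
0.6 [-1.000e-04  3.680e-02 -1.185e-01]
0.75 [-0.0002  0.0565 -0.1431]
0.9 [-0.0002  0.0796 -0.1644]
1.05 [-0.0003  0.1057 -0.182 ]
1.2 [-0.0004  0.1341 -0.1956]
1.35 [-0.0004  0.1642 -0.2047]
1.5 [-0.0005  0.1954 -0.2093]
1.65 [-0.0006  0.2269 -0.2091]
1.8 [-0.0006  0.2579 -0.2042]
```

Call:
drive_tool:
  plan:
    - {"x": 0,"y": 0.001,"z": -0.015,"rx": 0,"ry": 0,"rz": 0,"fingers": 0.05}
    - {"x": 0,"y": 0.002,"z": -0.031,"rx": 0,"ry": 0,"rz": 0,"fingers": 0.05}
    - {"x": 0,"y": 0.005,"z": -0.047,"rx": 0,"ry": 0,"rz": 0,"fingers": 0.05}
    - {"x": 0,"y": 0.009,"z": -0.062,"rx": 0,"ry": 0,"rz": 0,"fingers": 0.05}
    - {"x": 0,"y": 0.015,"z": -0.077,"rx": 0,"ry": 0,"rz": 0,"fingers": 0.05}
    - {"x": 0,"y": 0.021,"z": -0.091,"rx": 0,"ry": 0,"rz": 0,"fingers": 0.05}
    - {"x": 0,"y": 0.029,"z": -0.105,"rx": 0,"ry": 0,"rz": 0,"fingers": 0.05}
    - {"x": 0,"y": 0.037,"z": -0.118,"rx": 0,"ry": 0,"rz": 0,"fingers": 0.05}
    - {"x": 0,"y": 0.046,"z": -0.131,"rx": 0,"ry": 0,"rz": 0,"fingers": 0.05}
    - {"x": 0,"y": 0.056,"z": -0.143,"rx": 0,"ry": 0,"rz": 0,"fingers": 0.05}

```text
time: 5.3
ee_pos: [0.4914, -0.069, 0.2832]
eef_rot: [0.744, 0.668, 0.003, 0.002]
ft_force: [42.6, -6.2, -51.5]
width: 0.0108
```

```bash
python3 - <<'E'
from h import *
s=st(); print(fix(s['ee_pos']))
c=snap('side','s3.png')
q=np.array(s['ee_pos'])-HINGE-.051*Z; th=np.arctan2(q[2],-q@FX); print('th',th,np.hypot(q[2],q@FX))
R0=R.from_quat(s['eef_rot'])
for t in np.arange(.8,1.85,.1):
    d=-.21*(np.cos(t))*FX+.21*np.sin(t)*Z+HINGE+.0515*Z-.0008*FY
    print(round(t,2),np.round(R0.inv().apply(d-s['ee_pos']),4))
cv2.imwrite('pics/s3z.png',cv2.resize(c['color'][100:350,150:400,::-1],None,fx=2.4,fy=2.4,interpolation=cv2.INTER_CUBIC))
E
```

```text
{'time': 5.3, 'joint_positions': [0.6683, 0.0939, -0.6488, 1.7821, 0.0579, 1.2772, -0.1029], 'ee_pos': [0.4914, -0.069, 0.2832], 'eef_rot': [0.7443, 0.6678, 0.0033, 0.0022], 'ft_force': [42.6426, -6.1507, -51.5466], 'width': 0.0108}
[-0.051  -0.0012  0.2832]
th 0.7554072600838483 0.20744923268454601
0.8 [ 0.0004  0.0048 -0.0089]
0.9 [ 0.0004  0.0207 -0.0226]
1.0 [ 0.0004  0.0378 -0.0347]
1.1 [ 0.0004  0.0561 -0.045 ]
1.2 [ 0.0004  0.0753 -0.0534]
1.3 [ 0.0003  0.0953 -0.0599]
1.4 [ 0.0003  0.1158 -0.0643]
1.5 [ 0.0003  0.1367 -0.0667]
1.6 [ 0.0002  0.1577 -0.067 ]
1.7 [ 0.0002  0.1786 -0.0651]
1.8 [ 1.000e-04  1.992e-01 -6.120e-02]
```

View pics/s3z.png

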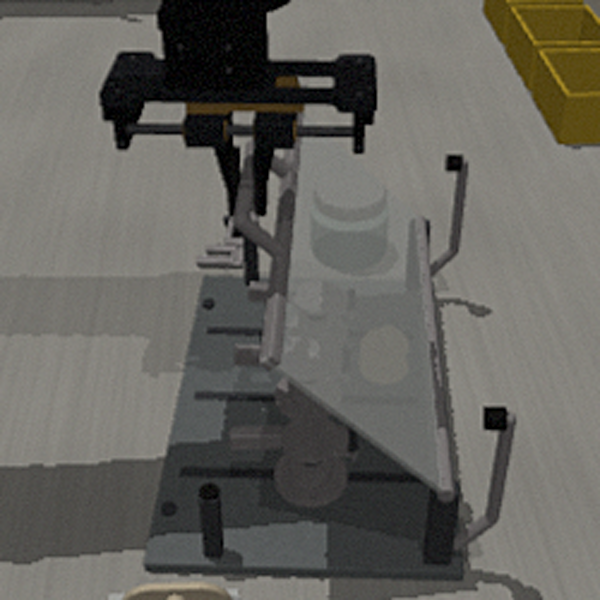

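Call:
drive_tool:
  plan:
    - {"x": 0,"y": 0.003,"z": 0.003,"rx": 0,"ry": 0,"rz": 0,"fingers": 0.05}
    - {"x": 0,"y": 0.003,"z": 0.003,"rx": 0,"ry": 0,"rz": 0,"fingers": 0.22}
    - {"x": 0,"y": 0.003,"z": 0.003,"rx": 0,"ry": 0,"rz": 0,"fingers": 0.22}

```text
time: 5.72
ee_pos: [0.4908, -0.0679, 0.2824]
eef_rot: [0.744, 0.668, 0.0, -0.0]
ft_force: [-0.1, 0.1, -0.5]
width: 0.0182
```

```bash
cat >> h.py <<'E'
def arc(ts,s,r=.21,oz=.0515,ox=0):
    R0=R.from_quat(s['eef_rot'])
    for t in ts:
        d=-r*np.cos(t)*FX+r*np.sin(t)*Z+HINGE+oz*Z+ox*FX-.0008*FY
        print(round(t,2),np.round(R0.inv().apply(d-s['ee_pos']),4))
E
python3 - <<'E'
from h import *
s=st(); print(fix(s['ee_pos']))
arc(np.arange(.7,1.85,.1),s,.207)
E
```

```text
{'time': 5.725, 'joint_positions': [0.6653, 0.0984, -0.6505, 1.7799, 0.0619, 1.2839, -0.1076], 'ee_pos': [0.4908, -0.0679, 0.2824], 'eef_rot': [0.744, 0.6682, 0.0, -0.0], 'ft_force': [-0.0645, 0.073, -0.5285], 'width': 0.0182}
[-5.170e-02 -2.000e-04  2.824e-01]
0.7 [-0.0006 -0.0066  0.0075]
0.8 [-0.0006  0.0075 -0.0076]
0.9 [-0.0007  0.023  -0.0213]
1.0 [-0.0007  0.0399 -0.0333]
1.1 [-0.0008  0.0578 -0.0436]
1.2 [-0.0008  0.0767 -0.0521]
1.3 [-0.0009  0.0963 -0.0586]
1.4 [-0.0009  0.1165 -0.0631]
1.5 [-0.001   0.1371 -0.0656]
1.6 [-0.001   0.1577 -0.066 ]
1.7 [-0.0011  0.1784 -0.0644]
1.8 [-0.0012  0.1987 -0.0607]
```

Call:
drive_tool:
  plan:
    - {"x": 0,"y": 0.008,"z": -0.007,"rx": 0,"ry": 0,"rz": 0,"fingers": 0.22}
    - {"x": 0,"y": 0.02,"z": -0.018,"rx": 0,"ry": 0,"rz": 0,"fingers": 0.22}
    - {"x": 0,"y": 0.033,"z": -0.028,"rx": 0,"ry": 0,"rz": 0,"fingers": 0.22}
    - {"x": 0,"y": 0.047,"z": -0.037,"rx": 0,"ry": 0,"rz": 0,"fingers": 0.22}
    - {"x": 0,"y": 0.062,"z": -0.045,"rx": 0,"ry": 0,"rz": 0,"fingers": 0.22}
    - {"x": 0,"y": 0.077,"z": -0.052,"rx": 0,"ry": 0,"rz": 0,"fingers": 0.22}
    - {"x": 0,"y": 0.092,"z": -0.057,"rx": 0,"ry": 0,"rz": 0,"fingers": 0.22}
    - {"x": 0,"y": 0.108,"z": -0.061,"rx": 0,"ry": 0,"rz": 0,"fingers": 0.22}

```text
time: 6.72
ee_pos: [0.5987, -0.0799, 0.3443]
eef_rot: [0.744, 0.668, -0.0, -0.0]
ft_force: [-4.6, 1.3, 3.3]
width: 0.0192
```

```bash
python3 - <<'E'
from h import *
s=st(); print(fix(s['ee_pos']))
c=snap('side','s4.png')
cv2.imwrite('pics/s4z.png',cv2.resize(c['color'][50:350,150:400,::-1],None,fx=2,fy=2,interpolation=cv2.INTER_CUBIC))
arc(np.arange(1.3,1.95,.1),s,.207)
E
```

```text
{'time': 6.725, 'joint_positions': [0.5552, 0.3289, -0.6395, 1.4112, 0.1954, 1.4655, -0.187], 'ee_pos': [0.5987, -0.0799, 0.3443], 'eef_rot': [0.7442, 0.6679, -0.0003, -0.0], 'ft_force': [-4.6178, 1.262, 3.3047], 'width': 0.0192}
[ 5.680e-02 -3.000e-04  3.443e-01]
1.3 [-0.0005 -0.0122  0.0034]
1.4 [-0.0006  0.008  -0.0011]
1.5 [-0.0006  0.0285 -0.0036]
1.6 [-0.0006  0.0492 -0.0041]
1.7 [-0.0007  0.0698 -0.0025]
1.8 [-0.0007  0.0902  0.0012]
1.9 [-0.0008  0.1101  0.0069]
```

View pics/s4z.png

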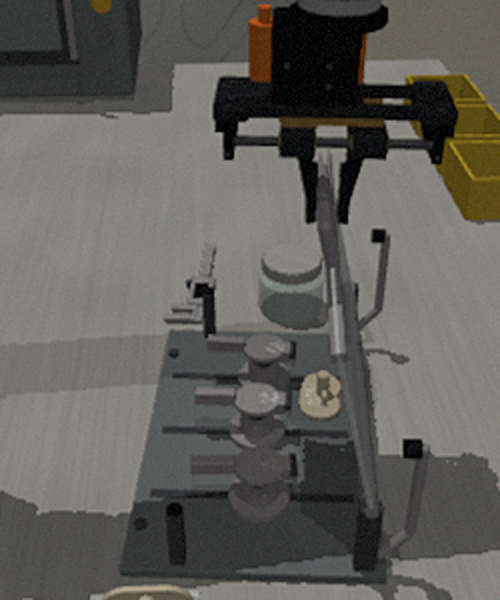

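Call:
drive_tool:
  plan:
    - {"x": 0,"y": 0.012,"z": -0.001,"rx": 0,"ry": 0,"rz": 0,"fingers": 0.22}
    - {"x": 0,"y": 0.024,"z": -0.002,"rx": 0,"ry": 0,"rz": 0,"fingers": 0.22}
    - {"x": 0,"y": 0.036,"z": -0.004,"rx": 0,"ry": 0,"rz": 0,"fingers": 0.22}
    - {"x": 0,"y": 0.047,"z": -0.004,"rx": 0,"ry": 0,"rz": 0,"fingers": 0.22}
    - {"x": 0,"y": 0.057,"z": -0.003,"rx": 0,"ry": 0,"rz": 0,"fingers": 0.22}
    - {"x": 0,"y": 0.066,"z": -0.002,"rx": 0,"ry": 0,"rz": 0,"fingers": 0.22}
    - {"x": 0,"y": 0.074,"z": -0.001,"rx": 0,"ry": 0,"rz": 0,"fingers": 0.22}
    - {"x": 0,"y": 0.08,"z": 0,"rx": 0,"ry": 0,"rz": 0,"fingers": 0.22}
    - {"x": 0,"y": 0.085,"z": 0,"rx": 0,"ry": 0,"rz": 0,"fingers": 0.22}

```text
time: 7.9
ee_pos: [0.6829, -0.089, 0.3426]
eef_rot: [0.744, 0.668, -0.0, -0.0]
ft_force: [-3.0, 0.6, -3.9]
width: 0.0191
```

```bash
python3 - <<'E'
from h import *
s=st(); print(fix(s['ee_pos']))
E
```

```text
{'time': 7.9, 'joint_positions': [0.4451, 0.526, -0.6053, 1.1566, 0.2897, 1.542, -0.2106], 'ee_pos': [0.6829, -0.089, 0.3426], 'eef_rot': [0.7441, 0.6681, -0.0004, -0.0004], 'ft_force': [-2.9786, 0.5679, -3.9181], 'width': 0.0191}
[ 1.416e-01 -1.000e-04  3.426e-01]
```

Call:
drive_tool:
  plan:
    - {"x": 0,"y": 0.002,"z": 0,"rx": 0,"ry": 0,"rz": 0,"fingers": 0.22}
    - {"x": 0,"y": 0.004,"z": 0,"rx": 0,"ry": 0,"rz": 0,"fingers": 0.22}
    - {"x": 0,"y": 0.005,"z": 0,"rx": 0,"ry": 0,"rz": 0,"fingers": 0.22}

```text
time: 8.28
ee_pos: [0.6877, -0.0895, 0.3431]
eef_rot: [0.744, 0.668, -0.0, -0.0]
ft_force: [-3.3, 0.7, -2.6]
width: 0.0193
```

Call:
drive_tool:
  plan:
    - {"x": 0,"y": 0.001,"z": 0,"rx": 0,"ry": 0,"rz": 0,"fingers": 0.22}
    - {"x": 0,"y": 0.002,"z": 0,"rx": 0,"ry": 0,"rz": 0,"fingers": 0.22}

```text
time: 8.52
ee_pos: [0.6888, -0.0897, 0.3432]
eef_rot: [0.744, 0.668, -0.001, -0.001]
ft_force: [-12.0, 0.7, -0.8]
width: 0.0192
```

Call:
drive_tool:
  plan:
    - {"x": 0,"y": -0.002,"z": 0,"rx": 0,"ry": 0,"rz": 0,"fingers": 0.4}
    - {"x": 0,"y": -0.002,"z": 0,"rx": 0,"ry": 0,"rz": 0,"fingers": 0.4}
    - {"x": 0,"y": -0.002,"z": -0.05,"rx": 0,"ry": 0,"rz": 0,"fingers": 0.4}
    - {"x": 0,"y": -0.05,"z": -0.06,"rx": 0,"ry": 0,"rz": 0,"fingers": 0.2}
    - {"x": 0,"y": -0.11,"z": -0.06,"rx": 0,"ry": 0,"rz": 0,"fingers": 0.0}
    - {"x": 0,"y": -0.17,"z": -0.06,"rx": 0,"ry": 0,"rz": 0,"fingers": 0.0}
    - {"x": 0,"y": -0.23,"z": -0.06,"rx": 0,"ry": 0,"rz": 0,"fingers": 0.0}
    - {"x": 0,"y": -0.27,"z": -0.06,"rx": 0,"ry": 0,"rz": 0,"fingers": 0.0}
  squeeze: 5

```text
time: 9.52
ee_pos: [0.4196, -0.0604, 0.4039]
eef_rot: [0.744, 0.668, 0.0, 0.002]
ft_force: [0.6, -0.7, 0.5]
width: 0.0015
```

```bash
python3 - <<'E'
from h import *
s=st(); print(fix(s['ee_pos']))
for n in('side','scene','wrist'):
    c=snap(n,n+'5.png'); P=cloud(c)
    for l in('post_a','tongue_a','flap_a','stud_a','guard_handle'):
        print(n,l,[(fix(d['centre']).tolist(),round(d['confidence'],2)) for d in nets.find_in(l,n)][:5])
    if n=='side': cv2.imwrite('pics/s5z.png',cv2.resize(c['color'][150:350,180:400,::-1],None,fx=3,fy=3,interpolation=cv2.INTER_CUBIC))
E
```

```text
{'time': 9.525, 'joint_positions': [0.7542, -0.1483, -0.6279, 1.7278, -0.0853, 1.5318, 0.0264], 'ee_pos': [0.4196, -0.0604, 0.4039], 'eef_rot': [0.7443, 0.6678, 0.0002, 0.0015], 'ft_force': [0.5958, -0.7174, 0.4677], 'width': 0.0015}
[-0.1233 -0.0005  0.4039]
side post_a [([-0.0063, -0.008, 0.0591], 0.7), ([-0.0028, 0.0809, 0.0589], 0.65), ([-0.0009, -0.097, 0.0557], 0.64), ([0.0724, -0.0673, 0.0164], 0.24)]
side tongue_a [([-0.0063, 0.0863, 0.0645], 0.75), ([-0.0845, -0.2666, 0.0111], 0.75), ([-0.0098, 0.0031, 0.0572], 0.74), ([-0.005, -0.1035, 0.059], 0.64)]
side flap_a [([-0.0074, -0.1011, 0.0619], 0.82), ([-0.0062, 0.0878, 0.0609], 0.72), ([-0.009, -0.0038, 0.0658], 0.61)]
side stud_a [([-0.0074, 0.0873, 0.0594], 0.92), ([-0.014, -0.0025, 0.0648], 0.59), ([-0.0005, -0.0953, 0.0651], 0.57)]
side guard_handle []
scene post_a []
scene tongue_a []
scene flap_a [([0.1202, 0.0088, 0.195], 0.72)]
scene stud_a []
scene guard_handle [([0.1191, 0.008, 0.1955], 0.56)]
wrist post_a [([-0.0101, 0.0025, 0.0589], 0.93), ([-0.0048, 0.088, 0.0661], 0.72), ([-0.0009, -0.0801, 0.0579], 0.59)]
wrist tongue_a [([-0.0081, -0.0039, 0.0615], 0.82), ([-0.0032, 0.0927, 0.0625], 0.63), ([0.0008, -0.0844, 0.0623], 0.57)]
wrist flap_a [([-0.0063, 0.0874, 0.0642], 0.98), ([0.0032, -0.0813, 0.064], 0.86), ([-0.0039, -0.0024, 0.0637], 0.72)]
wrist stud_a [([-0.0001, -0.0852, 0.0625], 0.98), ([-0.0069, 0.0029, 0.062], 0.93), ([-0.0069, 0.0865, 0.0605], 0.91)]
wrist guard_handle [([0.1101, 0.0261, 0.1587], 0.6)]
```

View pics/s5z.png

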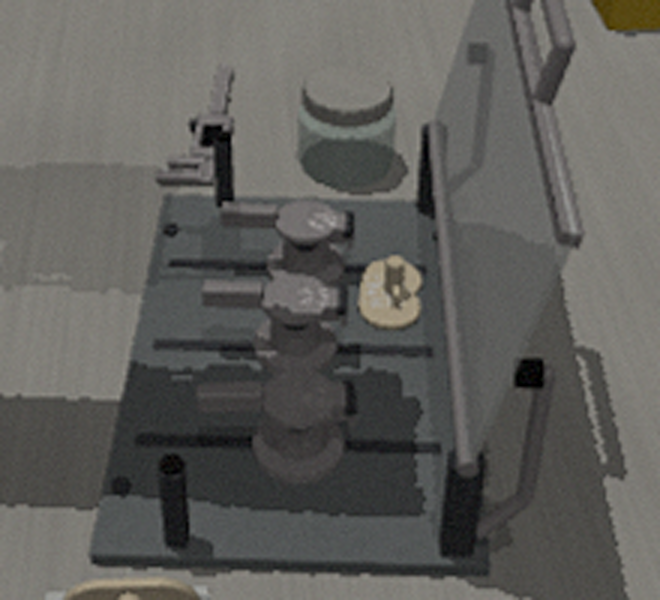

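View pics/wrist5.png

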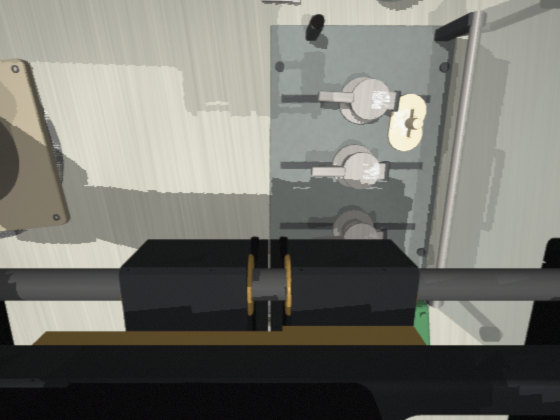

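```bash
python3 - <<'E'
from h import *
c=viewer.camera('wrist')
cv2.imwrite('pics/w6z.png',cv2.resize(c['color'][60:250,270:450,::-1],None,fx=4,fy=4,interpolation=cv2.INTER_CUBIC)[:600*2])
cv2.imwrite('pics/w6z.png',cv2.resize(c['color'][65:245,280:420,::-1],None,fx=3.33,fy=3.33,interpolation=cv2.INTER_CUBIC))
for g in nets.regions_of('flap_a','wrist')[:4]:
    M=g['region'].astype(np.uint8); v,u=np.nonzero(M); print(g['confidence'],M.sum(),u.min(),u.max(),v.min(),v.max())
    # disc: fit by erosion/distance transform
    D=cv2.distanceTransform(M,cv2.DIST_L2,5); j=np.unravel_index(D.argmax(),D.shape); w=D>D.max()-1
    vv,uu=np.nonzero(w); print('disc px',uu.mean(),vv.mean(),D.max(),fix(ray(c,uu.mean(),vv.mean(),.062)))
    t=u<u.min()+4; print('tip',u.min(),v[t].mean(),fix(ray(c,u.min(),v[t].mean(),.0695)))
E
```

```text
0.96 639 320 386 222 238
disc px 359.0 230.0 9.0 [-0.0018 -0.0797  0.062 ]
tip 320 237.0 [-0.0545 -0.087   0.0695]
0.91 1616 311 388 152 188
disc px 360.25 169.875 18.178297 [-0.0058  0.0009  0.062 ]
tip 311 169.86486486486487 [-0.0694  0.002   0.0695]
0.84 1829 317 400 79 119
disc px 369.9230769230769 98.76923076923077 18.975197 [-0.0003  0.0873  0.062 ]
tip 317 95.7 [-0.0653  0.0903  0.0695]
0.18 1817 317 400 79 118
disc px 369.875 98.25 19.190697 [-0.0004  0.0879  0.062 ]
tip 317 95.72222222222223 [-0.0653  0.0903  0.0695]
```

View pics/w6z.png

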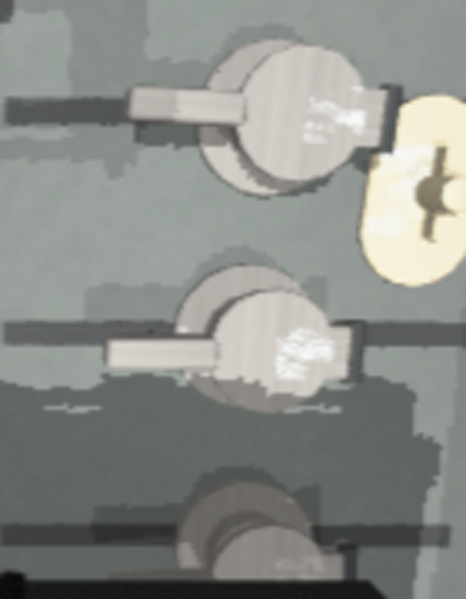

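```bash
cat >> h.py <<'E'
def fwd(pitch=0):
    # tool x = -FX-ish (camera towards robot), y=FY, z down tilted forward by pitch
    z=-Z*np.cos(pitch)+FX*np.sin(pitch); y=FY
    return R.from_matrix(np.stack([np.cross(y,z),y,z],1))
E
python3 - <<'E'
from h import *
s=st()
rel(unfix(-.003,.001,.15),fwd(),s); rel(unfix(-.003,.001,.20),fwd(),s)
E
```

```text
{'time': 10.525, 'joint_positions': [0.7516, -0.1413, -0.6277, 1.724, -0.0828, 1.5323, 0.0241], 'ee_pos': [0.4213, -0.0608, 0.4033], 'eef_rot': [0.7441, 0.668, -0.0, 0.0001], 'ft_force': [-0.2954, 0.3628, 0.0044], 'width': 0.0005}
xyz [0.0014 0.1185 0.2533] rot [-0.      0.     -0.2496]
xyz [0.0014 0.1185 0.2033] rot [-0.      0.     -0.2496]
```

Call:
drive_tool:
  plan:
    - {"x": 0.001,"y": 0.02,"z": 0.03,"rx": 0,"ry": 0,"rz": -0.25,"fingers": 0}
    - {"x": 0.001,"y": 0.04,"z": 0.06,"rx": 0,"ry": 0,"rz": -0.25,"fingers": 0}
    - {"x": 0.001,"y": 0.06,"z": 0.09,"rx": 0,"ry": 0,"rz": -0.25,"fingers": 0}
    - {"x": 0.001,"y": 0.08,"z": 0.12,"rx": 0,"ry": 0,"rz": -0.25,"fingers": 0}
    - {"x": 0.001,"y": 0.1,"z": 0.14,"rx": 0,"ry": 0,"rz": -0.25,"fingers": 0}
    - {"x": 0.001,"y": 0.118,"z": 0.16,"rx": 0,"ry": 0,"rz": -0.25,"fingers": 0}
    - {"x": 0.001,"y": 0.118,"z": 0.18,"rx": 0,"ry": 0,"rz": -0.25,"fingers": 0}
    - {"x": 0.001,"y": 0.118,"z": 0.2,"rx": 0,"ry": 0,"rz": -0.25,"fingers": 0}
    - {"x": 0.001,"y": 0.118,"z": 0.203,"rx": 0,"ry": 0,"rz": -0.25,"fingers": 0}
    - {"x": 0.001,"y": 0.118,"z": 0.203,"rx": 0,"ry": 0,"rz": -0.25,"fingers": 0}
    - {"x": 0.001,"y": 0.118,"z": 0.203,"rx": 0,"ry": 0,"rz": -0.25,"fingers": 0}

```text
time: 11.9
ee_pos: [0.5389, -0.0725, 0.2006]
eef_rot: [0.055, 0.998, -0.0, 0.0]
ft_force: [0.5, -0.2, -0.3]
width: 0.0005
```

```bash
python3 - <<'E'
from h import *
s=st(); print(fix(s['ee_pos']))
c=snap('wrist','w7.png'); print(px(c,unfix(-.005,0,.062)))
c=snap('side','s7.png')
rel(unfix(-.003,.001,.136),fwd(),s)
E
```

```text
{'time': 11.9, 'joint_positions': [0.6933, 0.3149, -0.7495, 1.7606, 0.2328, 1.1565, 1.3351], 'ee_pos': [0.5389, -0.0725, 0.2006], 'eef_rot': [0.0548, 0.9985, -0.0001, 0.0003], 'ft_force': [0.4594, -0.2081, -0.2653], 'width': 0.0005}
[-0.0033  0.0005  0.2006]
[268.26401286 215.73490461]
xyz [-0.0003  0.0005  0.0646] rot [-0.      0.0001  0.0001]
```

View pics/w7.png

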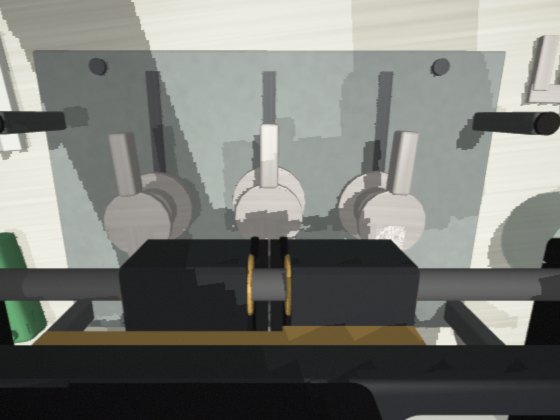

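View pics/s7.png

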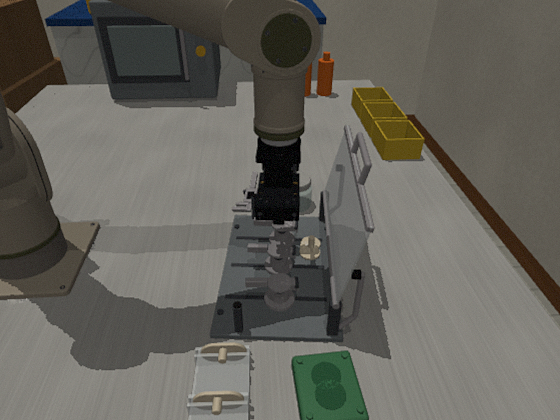

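```bash
python3 - <<'E'
from h import *
c=viewer.camera('wrist')
for u,v,z in((140,220,.062),(269,211,.062),(391,218,.062),(121,133,.0695),(269,125,.0695),(406,132,.0695)): print(u,v,fix(ray(c,u,v,z)))
for g in nets.regions_of('flap_a','wrist')[:4]:
    M=g['region'].astype(np.uint8)
    D=cv2.distanceTransform(M,cv2.DIST_L2,5); w=D>D.max()-1
    vv,uu=np.nonzero(w); print('disc px',uu.mean(),vv.mean(),D.max(),fix(ray(c,uu.mean(),vv.mean(),.062)))
    v,u=np.nonzero(M); t=v<v.min()+4; print('tip',u[t].mean(),v.min(),fix(ray(c,u[t].mean(),v.min(),.0695)))
E
```

```text
140 220 [-0.0017 -0.0903  0.062 ]
269 211 [-0.0084  0.0005  0.062 ]
391 218 [-0.0034  0.0863  0.062 ]
121 133 [-0.0622 -0.0939  0.0695]
269 125 [-0.0672  0.0005  0.0695]
406 132 [-0.063   0.0878  0.0695]
disc px 267.6923076923077 210.6153846153846 28.968994 [-0.0087 -0.0004  0.062 ]
tip 268.86567164179104 123 [-0.0685  0.0004  0.0695]
disc px 394.3 214.0 26.378296 [-0.0063  0.0883  0.062 ]
tip 404.5072463768116 130 [-0.0642  0.0867  0.0695]
disc px 132.44444444444446 217.05555555555554 26.578295 [-0.0039 -0.0954  0.062 ]
tip 121.31818181818181 132 [-0.0628 -0.0936  0.0695]
```

Call:
drive_tool:
  plan:
    - {"x": 0,"y": 0,"z": 0.04,"rx": 0,"ry": 0,"rz": 0,"fingers": 0}
    - {"x": 0,"y": 0,"z": 0.06,"rx": 0,"ry": 0,"rz": 0,"fingers": 0}
    - {"x": 0,"y": 0,"z": 0.065,"rx": 0,"ry": 0,"rz": 0,"fingers": 0}
    - {"x": 0,"y": 0,"z": 0.067,"rx": 0,"ry": 0,"rz": 0,"fingers": 0}

```text
time: 12.6
ee_pos: [0.5392, -0.0724, 0.1338]
eef_rot: [0.054, 0.999, -0.0, 0.0]
ft_force: [-0.8, 0.1, 0.2]
width: 0.0003
```

Call:
drive_tool:
  plan:
    - {"x": 0,"y": 0,"z": 0.001,"rx": 0,"ry": 0,"rz": 0,"fingers": 0}
    - {"x": 0,"y": 0,"z": 0.002,"rx": 0,"ry": 0,"rz": 0,"fingers": 0}
    - {"x": 0,"y": 0,"z": 0.002,"rx": 0,"ry": 0,"rz": 0,"fingers": 0}

```text
time: 12.98
ee_pos: [0.539, -0.0725, 0.1317]
eef_rot: [0.054, 0.999, -0.0, 0.0]
ft_force: [1.4, 0.2, 0.1]
width: 0.0005
```

```bash
python3 -c "
from h import *
st()"
```

```text
{'time': 12.975, 'joint_positions': [0.6603, 0.3997, -0.7203, 1.8233, 0.3043, 1.0309, 1.2836], 'ee_pos': [0.539, -0.0725, 0.1317], 'eef_rot': [0.0539, 0.9985, -0.0001, 0.0004], 'ft_force': [1.4237, 0.2353, 0.0607], 'width': 0.0005}
```

Call:
drive_tool:
  plan:
    - {"x": 0,"y": 0,"z": 0.001,"rx": 0,"ry": 0,"rz": 0,"fingers": 0}
    - {"x": 0,"y": 0,"z": 0.001,"rx": 0,"ry": 0,"rz": 0,"fingers": 0}

```text
time: 13.22
ee_pos: [0.5391, -0.0725, 0.1308]
eef_rot: [0.054, 0.999, -0.0, 0.0]
ft_force: [-0.7, 1.2, 4.9]
width: 0.0003
```

Call:
drive_tool:
  plan:
    - {"x": 0,"y": 0,"z": 0.001,"rx": 0,"ry": 0,"rz": 0,"fingers": 0}
    - {"x": 0,"y": 0,"z": 0.001,"rx": 0,"ry": 0,"rz": 0,"fingers": 0}

```text
time: 13.48
ee_pos: [0.5391, -0.0725, 0.1298]
eef_rot: [0.054, 0.999, -0.0, 0.0]
ft_force: [-0.2, -0.3, 5.7]
width: 0.0002
```

Call:
drive_tool:
  plan:
    - {"x": 0,"y": 0,"z": 0.001,"rx": 0,"ry": 0,"rz": 0,"fingers": 0}
    - {"x": 0,"y": 0,"z": 0.001,"rx": 0,"ry": 0,"rz": 0,"fingers": 0}

```text
time: 13.72
ee_pos: [0.5391, -0.0725, 0.1288]
eef_rot: [0.054, 0.999, -0.0, 0.0]
ft_force: [-0.7, 0.1, 5.0]
width: 0.0004
```

Call:
drive_tool:
  plan:
    - {"x": 0,"y": 0,"z": 0.001,"rx": 0,"ry": 0,"rz": 0,"fingers": 0}
    - {"x": 0,"y": 0,"z": 0.001,"rx": 0,"ry": 0,"rz": 0,"fingers": 0}

```text
time: 13.98
ee_pos: [0.539, -0.0725, 0.1278]
eef_rot: [0.054, 0.999, -0.0, 0.0]
ft_force: [-0.5, 0.2, 4.9]
width: 0.0004
```

Call:
drive_tool:
  plan:
    - {"x": 0,"y": 0,"z": 0.001,"rx": 0,"ry": 0,"rz": 0,"fingers": 0}
    - {"x": 0,"y": 0,"z": 0.002,"rx": 0,"ry": 0,"rz": 0,"fingers": 0}
    - {"x": 0,"y": 0,"z": 0.003,"rx": 0,"ry": 0,"rz": 0,"fingers": 0}
    - {"x": 0,"y": 0,"z": 0.003,"rx": 0,"ry": 0,"rz": 0,"fingers": 0}

```text
time: 14.48
ee_pos: [0.539, -0.0725, 0.1248]
eef_rot: [0.054, 0.999, -0.0, 0.0]
ft_force: [-1.1, -0.6, 4.9]
width: 0.0004
```

Call:
drive_tool:
  plan:
    - {"x": 0,"y": 0,"z": 0.001,"rx": 0,"ry": 0,"rz": 0,"fingers": 0}
    - {"x": 0,"y": 0,"z": 0.001,"rx": 0,"ry": 0,"rz": 0,"fingers": 0}

```text
time: 14.72
ee_pos: [0.539, -0.0725, 0.1238]
eef_rot: [0.054, 0.999, -0.0, 0.0]
ft_force: [-1.2, -0.8, 5.0]
width: 0.0006
```

Call:
drive_tool:
  plan:
    - {"x": 0,"y": 0,"z": 0.001,"rx": 0,"ry": 0,"rz": 0,"fingers": 0}
    - {"x": 0,"y": 0,"z": 0.001,"rx": 0,"ry": 0,"rz": 0,"fingers": 0}

```text
time: 14.98
ee_pos: [0.5391, -0.0725, 0.1232]
eef_rot: [0.054, 0.999, -0.0, 0.0]
ft_force: [-2.6, 0.0, 10.0]
width: 0.0007
```

```bash
cat >> h.py <<'E'
AX=-.005; GY=.0005
def cap(th,p,b=.0505):
    # grip TCP pose for cap angle th, tool pitch p
    h=np.array([AX+.032,.0505]); g=h+R.from_euler('z',0).as_matrix()[:2,:2]@np.array([-.082*np.cos(th)+.003*np.sin(th), .082*np.sin(th)+.003*np.cos(th)])
    return unfix(g[0]-.051*np.sin(p),GY,g[1]+.051*np.cos(p)), fwd(p)
E
python3 - <<'E'
from h import *
s=st()
g,Rt=cap(0,.52); print(fix(g))
zt=Rt.as_matrix()[:,2]
rel(g-.09*zt,Rt,s)
E
```

```text
{'time': 14.975, 'joint_positions': [0.655, 0.4113, -0.7154, 1.8294, 0.3144, 1.0162, 1.276], 'ee_pos': [0.5391, -0.0725, 0.1232], 'eef_rot': [0.0539, 0.9985, -0.0003, 0.0004], 'ft_force': [-2.5767, 0.0033, 9.9969], 'width': 0.0007}
[-0.0803  0.0005  0.0978]
xyz [ 1.218e-01  1.000e-04 -5.270e-02] rot [-0.     -0.0826  0.0004]
```

Call:
drive_tool:
  plan:
    - {"x": 0,"y": 0,"z": -0.04,"rx": 0,"ry": 0,"rz": 0,"fingers": 0}
    - {"x": 0.01,"y": 0,"z": -0.08,"rx": 0,"ry": 0,"rz": 0,"fingers": 0}
    - {"x": 0.05,"y": 0,"z": -0.08,"rx": 0,"ry": -0.03,"rz": 0,"fingers": 0.4}
    - {"x": 0.1,"y": 0,"z": -0.07,"rx": 0,"ry": -0.06,"rz": 0,"fingers": 0.4}
    - {"x": 0.122,"y": 0,"z": -0.053,"rx": 0,"ry": -0.083,"rz": 0,"fingers": 0.4}
    - {"x": 0.122,"y": 0,"z": -0.053,"rx": 0,"ry": -0.083,"rz": 0,"fingers": 0.4}
    - {"x": 0.122,"y": 0,"z": -0.053,"rx": 0,"ry": -0.083,"rz": 0,"fingers": 0.4}
  squeeze: 4

```text
time: 15.85
ee_pos: [0.4178, -0.0594, 0.1765]
eef_rot: [0.052, 0.964, -0.015, 0.259]
ft_force: [-0.4, 0.8, -0.5]
width: 0.0334
```

```bash
python3 - <<'E'
from h import *
s=st(); print(fix(s['ee_pos']))
c=snap('wrist','w8.png'); 
for q in((-.067,0,.0615),(-.053,0,.0615),(-.029,0,.0615)): print(px(c,unfix(*q)))
c=snap('side','s8.png')
cv2.imwrite('pics/s8z.png',cv2.resize(c['color'][150:350,180:400,::-1],None,fx=3,fy=3,interpolation=cv2.INTER_CUBIC))
g,Rt=cap(0,.52); rel(g,Rt,s)
E
```

```text
{'time': 15.85, 'joint_positions': [0.8103, -0.3273, -0.7048, 2.4148, -0.424, 0.4821, 1.8675], 'ee_pos': [0.4178, -0.0594, 0.1765], 'eef_rot': [0.0516, 0.9645, -0.0149, 0.2586], 'ft_force': [-0.3844, 0.7954, -0.5382], 'width': 0.0334}
[-0.1252  0.0003  0.1765]
[268.70467897 212.0514018 ]
[268.66131592 225.95265462]
[268.59474236 247.29469094]
xyz [0.0006 0.0002 0.0906] rot [-0.0001  0.0006  0.0005]
```

View pics/w8.png

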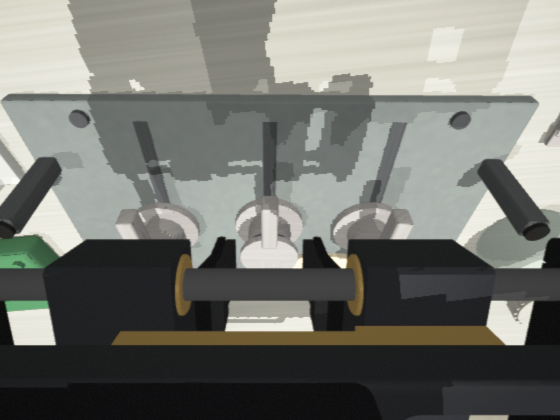

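View pics/s8z.png

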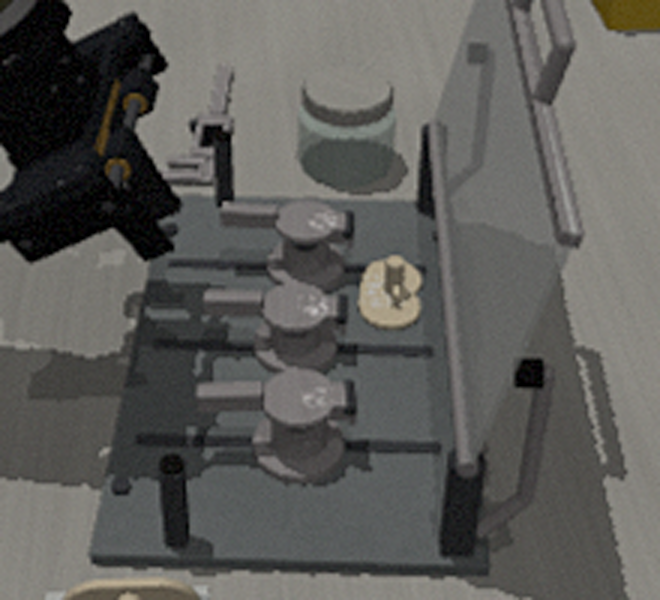

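Call:
drive_tool:
  plan:
    - {"x": 0,"y": 0,"z": 0.03,"rx": 0,"ry": 0,"rz": 0,"fingers": 0.4}
    - {"x": 0,"y": 0,"z": 0.06,"rx": 0,"ry": 0,"rz": 0,"fingers": 0.4}
    - {"x": 0,"y": 0,"z": 0.08,"rx": 0,"ry": 0,"rz": 0,"fingers": 0.4}
    - {"x": 0,"y": 0,"z": 0.09,"rx": 0,"ry": 0,"rz": 0,"fingers": 0.4}
    - {"x": 0,"y": 0,"z": 0.09,"rx": 0,"ry": 0,"rz": 0,"fingers": 0.4}

```text
time: 16.58
ee_pos: [0.4612, -0.0635, 0.0954]
eef_rot: [0.052, 0.965, -0.012, 0.255]
ft_force: [-0.3, 0.4, -0.8]
width: 0.0348
```

```bash
python3 - <<'E'
from h import *
s=st(); print(fix(s['ee_pos']))
c=snap('wrist','w9.png'); 
c=snap('side','s9.png')
cv2.imwrite('pics/s9z.png',cv2.resize(c['color'][150:350,180:400,::-1],None,fx=3,fy=3,interpolation=cv2.INTER_CUBIC))
E
```

```text
{'time': 16.575, 'joint_positions': [1.0443, 0.0625, -1.0152, 2.3768, 0.3657, 0.2291, 1.1713], 'ee_pos': [0.4612, -0.0635, 0.0954], 'eef_rot': [0.0522, 0.9654, -0.012, 0.2553], 'ft_force': [-0.3148, 0.36, -0.834], 'width': 0.0348}
[-0.0816  0.0009  0.0954]
```

View pics/w9.png

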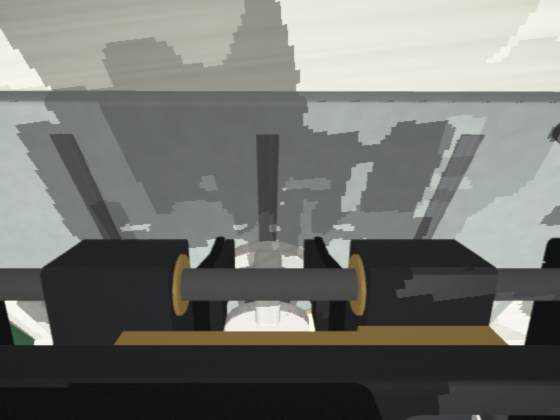

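View pics/s9z.png

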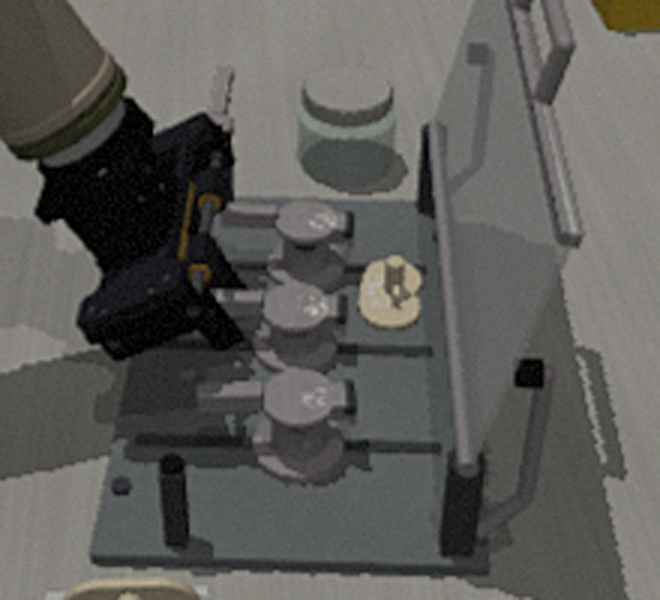

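Call:
drive_tool:
  plan:
    - {"x": 0,"y": 0,"z": 0,"rx": 0,"ry": 0,"rz": 0,"fingers": 0.05}
    - {"x": 0,"y": 0,"z": 0,"rx": 0,"ry": 0,"rz": 0,"fingers": 0.05}
    - {"x": 0,"y": 0,"z": 0,"rx": 0,"ry": 0,"rz": 0,"fingers": 0.05}
    - {"x": 0,"y": 0,"z": 0,"rx": 0,"ry": 0,"rz": 0,"fingers": 0.05}
  squeeze: 5

```text
time: 17.18
ee_pos: [0.4621, -0.0641, 0.0974]
eef_rot: [0.052, 0.965, -0.014, 0.258]
ft_force: [-1.0, 0.4, -0.2]
width: 0.0121
```

```bash
python3 - <<'E'
from h import *
s=st(); print(fix(s['ee_pos']))
g0,_=cap(0,.52)
off=np.array(s['ee_pos'])-g0; print('off',fix(off+ORG))
R0=R.from_quat(s['eef_rot'])
for t in np.arange(.1,1.15,.1):
    g,Rt=cap(t,.52-.7*t); d=R0.inv().apply(g-g0); w=(fwd(.52).inv()*Rt).as_rotvec()/2/np.pi
    print(round(t,1),np.round(d,4),np.round(w,4))
E
```

```text
{'time': 17.175, 'joint_positions': [1.0436, 0.0562, -1.0147, 2.3767, 0.3646, 0.2278, 1.1711], 'ee_pos': [0.4621, -0.0641, 0.0974], 'eef_rot': [0.0519, 0.9648, -0.0141, 0.2576], 'ft_force': [-1.0065, 0.3627, -0.2069], 'width': 0.0121}
[-0.0807  0.0004  0.0974]
off [-0.0003 -0.0001 -0.0004]
0.1 [-0.0083 -0.     -0.0066] [0.     0.0111 0.    ]
0.2 [-0.0171 -0.     -0.0124] [ 0.      0.0223 -0.    ]
0.3 [-0.0266 -0.     -0.0175] [0.     0.0334 0.    ]
0.4 [-0.0365 -0.0001 -0.0217] [0.     0.0446 0.    ]
0.5 [-0.0468 -0.0001 -0.0249] [0.     0.0557 0.    ]
0.6 [-0.0575 -0.0001 -0.0272] [0.     0.0668 0.    ]
0.7 [-0.0684 -0.0001 -0.0286] [0.    0.078 0.   ]
0.8 [-0.0794 -0.0001 -0.0289] [0.     0.0891 0.    ]
0.9 [-0.0904 -0.0002 -0.0282] [0.     0.1003 0.    ]
1.0 [-0.1014 -0.0002 -0.0265] [0.     0.1114 0.    ]
1.1 [-0.1122 -0.0002 -0.0238] [0.     0.1225 0.    ]
```

Width 12 mm, so the tongue is held. Lifting along the arc.

Call:
drive_tool:
  plan:
    - {"x": -0.004,"y": 0,"z": -0.003,"rx": 0,"ry": 0.006,"rz": 0,"fingers": 0.05}
    - {"x": -0.008,"y": 0,"z": -0.0065,"rx": 0,"ry": 0.011,"rz": 0,"fingers": 0.05}
    - {"x": -0.0125,"y": 0,"z": -0.0095,"rx": 0,"ry": 0.017,"rz": 0,"fingers": 0.05}
    - {"x": -0.017,"y": 0,"z": -0.0125,"rx": 0,"ry": 0.022,"rz": 0,"fingers": 0.05}
    - {"x": -0.022,"y": 0,"z": -0.015,"rx": 0,"ry": 0.028,"rz": 0,"fingers": 0.05}
    - {"x": -0.0265,"y": 0,"z": -0.0175,"rx": 0,"ry": 0.033,"rz": 0,"fingers": 0.05}

```text
time: 17.92
ee_pos: [0.4756, -0.0657, 0.1253]
eef_rot: [0.053, 0.986, -0.008, 0.155]
ft_force: [-0.2, 0.2, -1.4]
width: 0.0118
```

```bash
python3 - <<'E'
from h import *
s=st(); print(fix(s['ee_pos']))
g0,R1=cap(.3,.52-.21); off=np.array(s['ee_pos'])-g0; print('off',fix(off+ORG))
c=snap('side','s10.png')
cv2.imwrite('pics/s10z.png',cv2.resize(c['color'][150:350,180:400,::-1],None,fx=3,fy=3,interpolation=cv2.INTER_CUBIC))
R0=R.from_quat(s['eef_rot'])
for t in np.arange(.35,1.1,.05):
    g,Rt=cap(t,.52-.7*t); d=R0.inv().apply(g-g0); w=(R1.inv()*Rt).as_rotvec()/2/np.pi
    print(round(t,2),np.round(d,4),np.round(w,4))
E
```

```text
{'time': 17.925, 'joint_positions': [1.0664, 0.1288, -1.054, 2.1879, 0.2436, 0.5905, 1.3142], 'ee_pos': [0.4756, -0.0657, 0.1253], 'eef_rot': [0.0532, 0.9865, -0.0084, 0.1549], 'ft_force': [-0.2136, 0.2362, -1.3568], 'width': 0.0118}
[-0.067   0.0004  0.1253]
off [-0.001  -0.0001 -0.0009]
0.35 [-0.0043 -0.     -0.0032] [ 0.      0.0056 -0.    ]
0.4 [-0.0088 -0.     -0.0062] [0.     0.0111 0.    ]
0.45 [-0.0135 -0.     -0.0089] [ 0.      0.0167 -0.    ]
0.5 [-0.0183 -0.     -0.0115] [ 0.      0.0223 -0.    ]
0.55 [-0.0232 -0.     -0.0139] [ 0.      0.0279 -0.    ]
0.6 [-0.0282 -0.     -0.016 ] [ 0.      0.0334 -0.    ]
0.65 [-0.0333 -0.0001 -0.0179] [ 0.     0.039 -0.   ]
0.7 [-0.0385 -0.0001 -0.0196] [ 0.      0.0446 -0.    ]
0.75 [-0.0439 -0.0001 -0.021 ] [0.     0.0501 0.    ]
0.8 [-0.0492 -0.0001 -0.0222] [ 0.      0.0557 -0.    ]
0.85 [-0.0547 -0.0001 -0.0231] [ 0.      0.0613 -0.    ]
0.9 [-0.0602 -0.0001 -0.0238] [ 0.      0.0668 -0.    ]
0.95 [-0.0657 -0.0001 -0.0243] [ 0.      0.0724 -0.    ]
1.0 [-0.0713 -0.0001 -0.0245] [0.    0.078 0.   ]
1.05 [-0.0769 -0.0001 -0.0244] [0.     0.0836 0.    ]
1.1 [-0.0825 -0.0002 -0.0241] [ 0.      0.0891 -0.    ]
```

View pics/s10z.png

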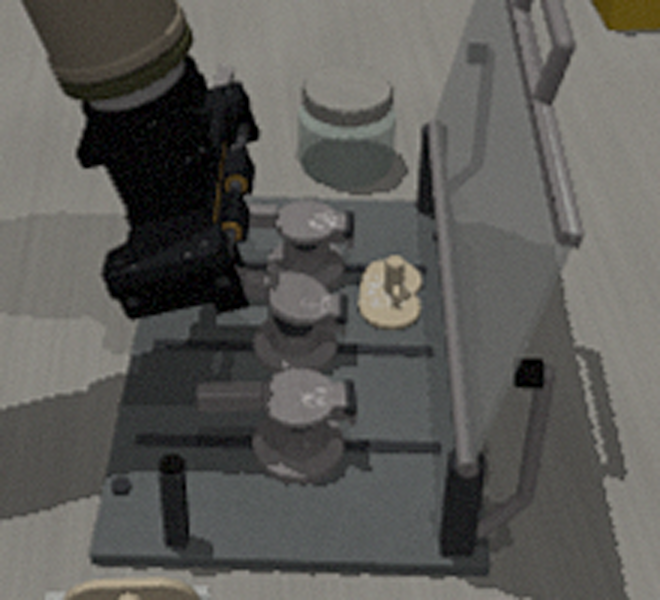

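Call:
drive_tool:
  plan:
    - {"x": -0.0045,"y": 0,"z": -0.003,"rx": 0,"ry": 0.0055,"rz": 0,"fingers": 0.05}
    - {"x": -0.009,"y": 0,"z": -0.006,"rx": 0,"ry": 0.011,"rz": 0,"fingers": 0.05}
    - {"x": -0.0135,"y": 0,"z": -0.009,"rx": 0,"ry": 0.0165,"rz": 0,"fingers": 0.05}
    - {"x": -0.0185,"y": 0,"z": -0.0115,"rx": 0,"ry": 0.0225,"rz": 0,"fingers": 0.05}
    - {"x": -0.023,"y": 0,"z": -0.014,"rx": 0,"ry": 0.028,"rz": 0,"fingers": 0.05}
    - {"x": -0.028,"y": 0,"z": -0.016,"rx": 0,"ry": 0.0335,"rz": 0,"fingers": 0.05}
    - {"x": -0.0335,"y": 0,"z": -0.018,"rx": 0,"ry": 0.039,"rz": 0,"fingers": 0.05}
    - {"x": -0.0385,"y": 0,"z": -0.0195,"rx": 0,"ry": 0.0445,"rz": 0,"fingers": 0.05}

```text
time: 18.98
ee_pos: [0.5057, -0.069, 0.1556]
eef_rot: [0.054, 0.998, -0.001, 0.016]
ft_force: [-6.2, 0.3, 1.9]
width: 0.0123
```

```bash
python3 - <<'E'
from h import *
s=st(); print(fix(s['ee_pos']))
g0,R1=cap(.7,.52-.49); off=np.array(s['ee_pos'])-g0; print('off',fix(off+ORG))
R0=R.from_quat(s['eef_rot'])
for t in np.arange(.75,1.1,.05):
    g,Rt=cap(t,.52-.7*t); d=R0.inv().apply(g-g0); w=(R1.inv()*Rt).as_rotvec()/2/np.pi
    print(round(t,2),np.round(d,4),np.round(w,4))
E
```

```text
{'time': 18.975, 'joint_positions': [0.9131, 0.3456, -0.9865, 1.9008, 0.3399, 1.0385, 1.2497], 'ee_pos': [0.5057, -0.069, 0.1556], 'eef_rot': [0.0539, 0.9984, -0.001, 0.0157], 'ft_force': [-6.2491, 0.2743, 1.8597], 'width': 0.0123}
[-0.0367  0.0004  0.1556]
off [-0.0014 -0.0001 -0.001 ]
0.75 [-0.0047 -0.     -0.0028] [0.     0.0056 0.    ]
0.8 [-0.0096 -0.     -0.0055] [0.     0.0111 0.    ]
0.85 [-0.0145 -0.     -0.0079] [ 0.      0.0167 -0.    ]
0.9 [-0.0196 -0.     -0.0101] [0.     0.0223 0.    ]
0.95 [-0.0248 -0.0001 -0.012 ] [-0.      0.0279 -0.    ]
1.0 [-0.0301 -0.0001 -0.0138] [0.     0.0334 0.    ]
1.05 [-0.0355 -0.0001 -0.0152] [0.    0.039 0.   ]
1.1 [-0.0409 -0.0001 -0.0165] [0.     0.0446 0.    ]
```

Call:
drive_tool:
  plan:
    - {"x": -0.004,"y": 0,"z": -0.0035,"rx": 0,"ry": 0.0055,"rz": 0,"fingers": 0.05}
    - {"x": -0.009,"y": 0,"z": -0.006,"rx": 0,"ry": 0.011,"rz": 0,"fingers": 0.05}
    - {"x": -0.014,"y": 0,"z": -0.0085,"rx": 0,"ry": 0.0165,"rz": 0,"fingers": 0.05}
    - {"x": -0.019,"y": 0,"z": -0.0105,"rx": 0,"ry": 0.0225,"rz": 0,"fingers": 0.05}
    - {"x": -0.024,"y": 0,"z": -0.0125,"rx": 0,"ry": 0.028,"rz": 0,"fingers": 0.05}
    - {"x": -0.024,"y": 0,"z": -0.0125,"rx": 0,"ry": 0.028,"rz": 0,"fingers": 0.05}

```text
time: 19.73
ee_pos: [0.5299, -0.0716, 0.1691]
eef_rot: [0.054, 0.996, 0.004, -0.071]
ft_force: [-4.0, -1.7, 3.9]
width: 0.0119
```

```bash
python3 - <<'E'
from h import *
s=st(); print(fix(s['ee_pos']))
c=snap('side','s11.png')
cv2.imwrite('pics/s11z.png',cv2.resize(c['color'][130:330,180:400,::-1],None,fx=3,fy=3,interpolation=cv2.INTER_CUBIC))
snap('scene','sc11.png')
st()
E
```

```text
{'time': 19.725, 'joint_positions': [0.7948, 0.4936, -0.9309, 1.7069, 0.3751, 1.2931, 1.2264], 'ee_pos': [0.5299, -0.0716, 0.1691], 'eef_rot': [0.0537, 0.996, 0.0039, -0.071], 'ft_force': [-4.0103, -1.7264, 3.9026], 'width': 0.0119}
[-0.0124  0.0005  0.1691]
{'time': 19.825, 'joint_positions': [0.7956, 0.4924, -0.9314, 1.7082, 0.3752, 1.2914, 1.2263], 'ee_pos': [0.5298, -0.0716, 0.1691], 'eef_rot': [0.0537, 0.9961, 0.0037, -0.0703], 'ft_force': [-1.8004, -0.4332, 1.0913], 'width': 0.0122}
```

View pics/s11z.png

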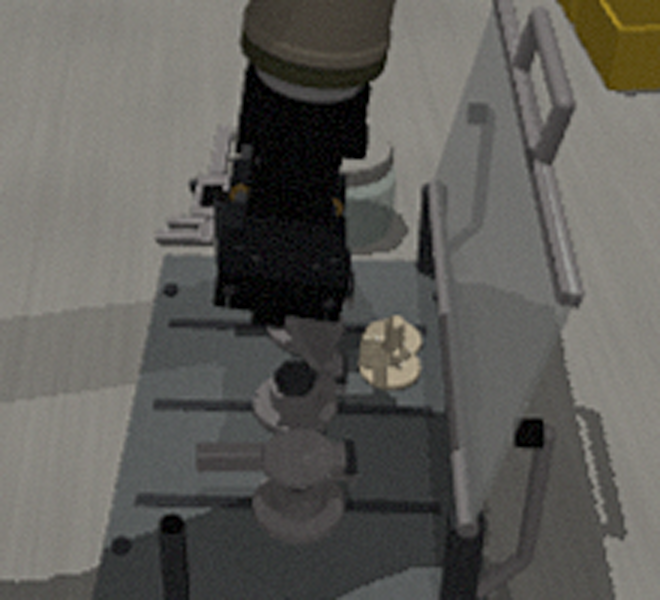

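Call:
drive_tool:
  plan:
    - {"x": 0,"y": 0,"z": 0,"rx": 0,"ry": 0,"rz": 0,"fingers": 0.05}
    - {"x": 0,"y": 0,"z": 0,"rx": 0,"ry": 0,"rz": 0,"fingers": 0.05}
    - {"x": 0,"y": 0,"z": 0,"rx": 0,"ry": 0,"rz": 0,"fingers": 0.05}
    - {"x": 0,"y": 0,"z": 0,"rx": 0,"ry": 0,"rz": 0,"fingers": 0.05}

```text
time: 20.32
ee_pos: [0.53, -0.0716, 0.1693]
eef_rot: [0.054, 0.996, 0.004, -0.07]
ft_force: [-2.3, -1.1, -0.3]
width: 0.0122
```

```bash
python3 - <<'E'
from h import *
s=st()
c=snap('wrist','w12.png')
c=snap('scene','sc12.png')
cv2.imwrite('pics/sc12z.png',cv2.resize(c['color'][130:290,130:370,::-1],None,fx=3,fy=3,interpolation=cv2.INTER_CUBIC))
st()
E
```

```text
{'time': 20.325, 'joint_positions': [0.7953, 0.4929, -0.9314, 1.7072, 0.3754, 1.2924, 1.2262], 'ee_pos': [0.53, -0.0716, 0.1693], 'eef_rot': [0.0537, 0.9961, 0.0037, -0.0705], 'ft_force': [-2.3426, -1.0755, -0.2573], 'width': 0.0122}
{'time': 20.425, 'joint_positions': [0.7952, 0.493, -0.9314, 1.7071, 0.3754, 1.2925, 1.2262], 'ee_pos': [0.53, -0.0716, 0.1693], 'eef_rot': [0.0537, 0.9961, 0.0037, -0.0705], 'ft_force': [-1.3401, -1.428, -1.018], 'width': 0.0119}
```

View pics/w12.png

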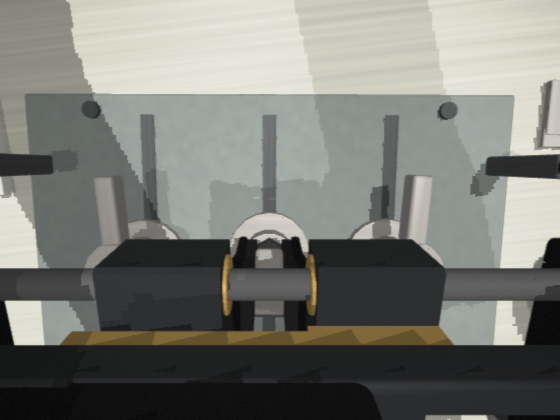

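View pics/sc12z.png

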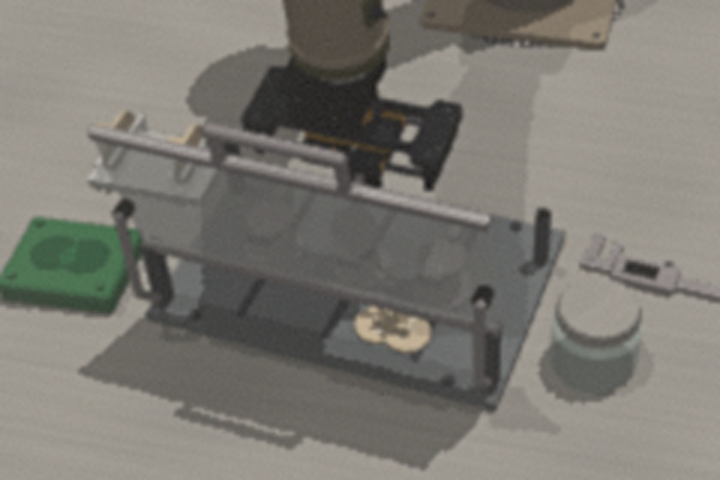

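```bash
python3 - <<'E'
from h import *
c=viewer.camera('scene'); P=cloud(c)
for th in(1.6,1.7,1.78):
    a=.1-.21*np.cos(th); z=.09+.21*np.sin(th); print(th,px(c,unfix(a,0,z)),px(c,unfix(a,.049,z)),px(c,unfix(a,-.049,z)))
    b=.1-.175*np.cos(th); z=.09+.175*np.sin(th); print('  rail',px(c,unfix(b,.175,z)),px(c,unfix(b,-.175,z)))
for p in((223,178),(225,178),(230,179),(280,198),(170,176)): print(p,fix(P[p[1],p[0]]))
# panel plane fit
pts=[]
for v in range(185,225):
  for u in range(165,285):
    q=fix(P[v,u])
    if np.isfinite(q).all() and .06<q[0]<.2 and .1<q[2]<.28 and abs(q[1])<.15: pts.append(q)
pts=np.array(pts); print(len(pts)); k=np.polyfit(pts[:,2],pts[:,0],1); print(k, 'theta',np.pi/2+np.arctan(k[0]))
E
```

```text
1.6 [226.85119722 167.21678117] [245.88207785 171.355107  ] [208.20365156 163.16181275]
  rail [296.52109038 193.2494132 ] [164.85850953 163.87315995]
1.7 [223.37301538 173.13012111] [242.60011751 177.38050698] [204.53783387 168.96637408]
  rail [294.3012227  198.49397099] [161.54486658 168.47659159]
1.78 [220.62797256 178.400974  ] [239.99354436 182.74365337] [201.66050762 174.14756905]
  rail [292.50631854 203.11015252] [158.98070988 172.56907197]
(223, 178) [0.1467 0.0081 0.3014]
(225, 178) [0.1443 0.012  0.3004]
(230, 179) [0.1455 0.0253 0.302 ]
(280, 198) [-0.1185  0.0556  0.0133]
(170, 176) [ 0.1377 -0.1438  0.2594]
3315
[0.21388746 0.08176723] theta 1.7815088555289165
```

Guard measures 1.78 rad on its stop, the cap is steady, and the other two caps look shut. Handing in.

```bash
python3 -c "
from h import *
print(workorder.close_job())"
```

```text
the job is handed in; nothing more can be done
None
```

I opened the guard, found the loose bolt and lifted its cap. I handed the job in at about 20.5 s with the fingers still holding the cap up.

- **Guard:** I swung it up by its handle. The grip on the bar built up about 67 N at the wrist partway through. I loosened the fingers to a cage around the bar and pushed gently until the force rose to 12 N at the stop. A plane fit to the depth picture put the open guard at 1.78 rad at the end.
- **Loose bolt:** The first tap was on the middle bolt, and it turned out to be the loose one. It slid about 8 mm at roughly 5 N and then seated at 10 N, so I did not tap the other two.
- **Cap:** I gripped its tongue at about 5 N (12 mm opening) and lifted it along its arc to an estimated 0.95 rad. That angle comes from the arm's pose; I did not measure it from the pictures. In the last readings the pose stayed still and the wrist force was only 1–3 N. The forces never pulled upward by more than about 1.5 N, so the bolt should still be down. I did not measure its depth again after the lift.
- **Other caps and bystanders:** In the last wrist picture both neighbouring tongues lie flat, though their discs are partly hidden by the gripper. The bystanders look untouched in the pictures; I did not measure their positions again.

Two move calls were refused for missing fields and changed nothing.

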